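# Clear up the ball-mill kit

## Robot

A 7-joint arm with a two-finger parallel gripper is mounted at the origin on the work surface. World frame = base frame: x ahead of the robot, y to its left, z up, the work surface at z = 0. Lengths are in m, angles in degrees, forces in N, time in s.
With the tool pointing down it reaches from about 0.425 to 0.875 m from the base axis. Payload 4.7 kg.
Tool frame: the origin (TCP) lies between the finger pads; the fingertips stand 19 mm ahead of it and the grasp point (between the pads) is the TCP; x points along the fingers, z is the direction in which the jaws open and shut, and the axes are right-handed (so a half turn about x gives the same grasp; the last joint's range is limited). The gripper opens to 87 mm and grips with 3 to 60 N. Pads are 19 mm wide; open, the fingers measure 117 mm over their backs; the gripper's body (75 mm by 190 mm) begins 51 mm behind the grasp point.
Start: joints at [-63.363, 18.392, -4.016, 83.108, 1.295, 78.541, -3.26], TCP at [0.283, 0.585, 0.242] pointing down, gripper open.
Joint ranges: [-163.93, 163.93], [-17.29, 119.83], [-79.2, 71.16], [3.27, 140.29], [-89.18, 269.18], [5.43, 117.66], [-154.24, 154.24]. Speed limits (degrees/s): [147.25, 147.25, 180, 180, 180, 180, 180].

## Interface

Orientations are given as [roll, pitch, yaw] about the fixed x, y, z axes, in that order (R = Rz(yaw) Ry(pitch) Rx(roll)).
In Python, from cell import monitor, read_camera, camera_model, env, regions_of gives the robot as it stands. The module is installed in compiled form; this text tells all that it offers.
- The arm moves only by the tool step_arm, never from a script. Its argument "deltas" is a list of rows, each a list of 5 numbers: the gripper's target within -1 to 1 (fully open at 1, half-way at 0, shut at -1), then the shift along the tool's x, y, z in m, then the turn about the tool's x in degrees. A call has 1 to 12 rows; each row is the pose to reach, as a shift and turn from the pose commanded when the call began, along the tool's axes at that moment; what a row does not reach only later rows make up. A row lasts 1/8 s, in which the tool goes at most 62.5 mm and 10.7 degrees, less where a joint would pass 70% of its speed; a pose out of reach is approached as far as the arm can. A call with a gripper value outside its range is refused whole. The fingers move at their own pace and stop on an object; "newtons" is the grip in N (left out, the last holds). Time passes only in rows, so rows that repeat a pose let the fingers close. It gives the time, the measured TCP pose, the force and the opening at its end, in the units of the state.
- monitor.get_obs(): the state, without advancing time (a new reading comes with each control period).
- read_camera(name): name is "scene" or "top"; returns (picture, depth): 384x512x3 uint8, red, green, blue; 384x512 float32, m along the optical axis (not along the pixel's ray), 0 where there is no reading.
- camera_model(name): a dict with "fx", "fy", "cx", "cy" (pixels), "xyz" and "attitude" of the camera in the world. Camera axes: x right, y down, z forward; pixel columns grow to the right and rows downward; lengths in m; the calibration is good to about 2 mm. A picture is of the moment at which its call begins. camera_model takes no time and is no camera call.
- env.sign_off(): hands the job in, once; it reports no verdict.
Trained networks look in the newest picture that a camera, given by its name, has taken for a name from the list of things; names that differ only in an ending like _2 or _b are one class to them, and where a whole thing is asked for, a point or a joint stands for the part that bears it (a point fixed in the world has none). Each returns a list of dicts, best first, with "p" (0 to 1); they miss things now and then, are a little off and sometimes report something else, mostly with a low value. They report only what shows in the picture. A call takes as long as a camera call. They do not tell look-alikes from the thing itself.
- regions_of(camera, thing): "pixels" (384x512 bool, what is visible of it) and "pixel" ([column, row] in pixels, amid what is visible of it).
The state is a dict: "time_s": time; "qpos": joint angles; "joint_velocities": joint speeds; "effort": joint torques, N m; "tool_pos": TCP position; "tool_rot": TCP orientation; "force": force on the tool from outside, world axes, zero at the start; "wrist_torque": the same for the moment, N m; "grip_width": finger opening in m.
Only numpy, scipy, OpenCV 4.12 (cv2) and the standard library are available. Lean on these libraries where they do the work, as an engineer would, in place of code of your own. Each camera call takes 0.05 s, during which the arm holds its last target. There are 200 camera calls.

## Task

Pick up the four-way ball organiser by its post and tip it towards the open corner of the compartment with the brown balls, so that all the brown balls, and no others, roll into the white wash tub; then set the organiser level and centred on the narrow raised stand. Also stand every steel grinding jar on its base on the sloped teal drain board, inside the rim, before or after; leave the bottle and the well plate alone.

Things in the scene. Friction and masses are not known exactly. Their poses are not given: they have to be found in the camera images.
- organiser_grip (a point): Grip point on the organiser's yellow square post (20 x 20 mm, sides along x and y, at the centre of the tray, its top 90 mm above the tray's underside). The point is on the post's axis, 70 mm above the underside; z is up the post. The whole weighs about 0.42 kg without balls. It may start any way round.
- organiser: Four-way ball organiser, origin at the centre of its underside: grey tray 150 x 150 mm, 34 mm tall, floor 4 mm thick, outer walls 4 mm. A cross of 4 mm dividers along its x and y axes makes four 69 mm compartments, one in each corner. Walls and dividers stand 30 mm above the tray floor.
- organiser_corner (a point): One of the organiser's four corners (its +x +y one, at 75, 75 mm, at floor height), all alike: the outer walls stop 36 mm short of each corner, leaving an opening over a 2.5 mm sill. Balls roll out when the tray leans over 32 deg along the diagonal to that corner; 40 to 45 deg empties it. Neighbours spill above 50 deg, or sooner if the lean is off the diagonal.
- brown0_center (a point): Centre of a used brown agate grinding ball, 20 mm diameter, 12 g; all the brown balls (2 or 3 of them; None if absent) start in the same compartment of the organiser
- brown1_center (a point): Centre of a used brown agate grinding ball, 20 mm diameter, 12 g; all the brown balls (2 or 3 of them; None if absent) start in the same compartment of the organiser
- brown2_center (a point): Centre of a used brown agate grinding ball, 20 mm diameter, 12 g; all the brown balls (2 or 3 of them; None if absent) start in the same compartment of the organiser
- steel0_center (a point): Centre of a clean bright steel grinding ball, 20 mm diameter, in another compartment of the organiser; stays there
- steel1_center (a point): Centre of a clean bright steel grinding ball, 20 mm diameter, in another compartment of the organiser; stays there
- white0_center (a point): Centre of a clean white ceramic grinding ball, 20 mm diameter, in another compartment of the organiser; stays there
- white1_center (a point): Centre of a clean white ceramic grinding ball, 20 mm diameter, in another compartment of the organiser; stays there
- green0_center (a point): Centre of a clean green grinding ball, 20 mm diameter, in another compartment of the organiser; stays there
- green1_center (a point): Centre of a clean green grinding ball, 20 mm diameter, in another compartment of the organiser; stays there
- tub: White plastic wash tub, loose on the bench, 0.7 kg: open box 170 x 170 mm outside, 55 mm tall, walls and floor 4 mm. Origin at the centre of its underside, z up, x and y along its sides.
- stand_top (a point): Centre of the top face of the narrow raised stand: a fixed 60 x 60 mm red pad on a short column, 60 mm above the bench, over an 80 x 80 mm steel foot. x and y along the pad's sides, z up.
- deck: Deck of the fixed teal drain board: flat plate 190 mm (its x) by 210 mm (its y) leaning 12 deg, rising along +x away from the robot; rim 9 mm high and 6 mm wide all round (178 x 198 mm inside). Origin at the centre of its upper face, 40 mm above the bench; z is the normal of the slope.
- jar0_mid (a point): Closed steel grinding jar, squat upright cylinder 58 mm diameter, 36 mm tall with a blue band round its top, about 0.3 kg, loose on the bench. Point at its centre, half-way up (18 mm above its base); z along its axis. 3 or 4 are there; None if absent.
- jar1_mid (a point): Closed steel grinding jar, squat upright cylinder 58 mm diameter, 36 mm tall with a blue band round its top, about 0.3 kg, loose on the bench. Point at its centre, half-way up (18 mm above its base); z along its axis. 3 or 4 are there; None if absent.
- jar2_mid (a point): Closed steel grinding jar, squat upright cylinder 58 mm diameter, 36 mm tall with a blue band round its top, about 0.3 kg, loose on the bench. Point at its centre, half-way up (18 mm above its base); z along its axis. 3 or 4 are there; None if absent.
- jar3_mid (a point): Closed steel grinding jar, squat upright cylinder 58 mm diameter, 36 mm tall with a blue band round its top, about 0.3 kg, loose on the bench. Point at its centre, half-way up (18 mm above its base); z along its axis. 3 or 4 are there; None if absent.
- bottle_mid (a point): Bystander: white bottle with a green cap, 60 mm diameter, 150 mm tall; point at its middle, 75 mm up. Leave alone.
- plate_mid (a point): Bystander: white well plate lying flat, 86 x 128 x 15 mm; point at its middle. Leave alone.
There are look-alikes about, which are no part of the job. What is shaped like the part that bears jar2_mid but orange is not meant.

How it is judged:
By the outcome, as a careful person would: the job done as asked, in the order asked, and still so for the second after the job is handed in, with the robot touching nothing.
Of jar0, jar1, jar2, jar3 only 3 to 4 are there at a start; the rules pass over those that are not, and their reading is None.
Of brown0, brown1, brown2 only 2 to 3 are there at a start; the rules pass over those that are not, and their reading is None.
At some moment in a run one of jar0, jar1, jar2, jar3, tub may be knocked a few centimetres aside while the robot is not near it.
It also fails if it takes over 208 s, if anything falls off the work surface, if the arm or the gripper's body presses on something with over 40 N, if the wrist force passes 120 N, or if a joint passes its speed limit or range.

## Working session

There is one attempt and no reset: what is moved stays moved. The work goes in short steps, Python scripts to look and compute and a tool call to move; the robot and the scene stay as the last step left them, time stands still between calls to the robot, and variables do not carry over. Pictures are saved under pics/ and viewed, about 12 in all and at most 16, crops included, and the job is handed in when it is done.

Besides the shell and the picture viewer there is one more tool, called after ">>>" by a JSON object that holds its "name" and its "arguments", one argument or row to a line. step_arm: Moves the arm, as the interface text tells. Its arguments: {"type":"object","properties":{"deltas":{"type":"array"},"newtons":{"type":"number"}},"required":["deltas"]}

```bash
mkdir -p pics; cat > h.py <<'E'
import numpy as np, cv2
from scipy.spatial.transform import Rotation as R
from cell import monitor, read_camera, camera_model, env, regions_of
def cam(n):
    m=camera_model(n); return m
def Rc(m): 
    a=np.array(m["attitude"]); return a if a.shape==(3,3) else R.from_euler('xyz',a,degrees=True).as_matrix()
def pts(n,depth,mask=None):
    m=cam(n); v,u=np.nonzero((depth>0) if mask is None else (mask&(depth>0)))
    d=depth[v,u]; p=np.c_[(u-m["cx"])/m["fx"]*d,(v-m["cy"])/m["fy"]*d,d]
    return p@Rc(m).T+np.array(m["xyz"]),u,v
def save(name,img,scale=1,box=None):
    if box: img=img[box[1]:box[3],box[0]:box[2]]
    cv2.imwrite("pics/"+name,cv2.resize(img[:,:,::-1],None,fx=scale,fy=scale,interpolation=cv2.INTER_CUBIC))
E
python3 - <<'E'
from h import *
for n in("scene","top"):
    print(n,camera_model(n)); im,d=read_camera(n); save(n+"1.png",im,1.5); np.save(n+"d.npy",d); np.save(n+"i.npy",im)
    for t in("organiser","tub","jar0_mid","bottle_mid","plate_mid","deck","stand_top","brown0_center"):
        for r in regions_of(n,t)[:8]:
            p,u,v=pts(n,d,r["pixels"])
            if len(p): print(t,round(r["p"],2),np.round(r["pixel"]),len(p),np.round(np.median(p,0),3),np.round((np.percentile(p,2,0)+np.percentile(p,98,0))/2,3),np.round(np.percentile(p,98,0)[2],3))
o=monitor.get_obs();print({k:np.round(v,3) for k,v in o.items()})
E
```

```text
scene {'fx': 399.6726819200652, 'fy': 399.6726819200652, 'cx': 250.1964405205431, 'cy': 195.57320147511683, 'xyz': array([0.99741529, 0.74471872, 0.67731753]), 'attitude': array([-124.60036823,    0.60246879,  150.10446678])}
organiser 0.59 [382. 265.] 3508 [0.423 0.323 0.016] [0.416 0.314 0.045] 0.087
tub 0.63 [293. 210.] 3821 [0.459 0.038 0.022] [0.466 0.043 0.03 ] 0.057
tub 0.41 [215. 143.] 200 [ 0.478 -0.42   0.031] [ 0.475 -0.432  0.023] 0.041
jar0_mid 0.65 [263. 173.] 279 [ 0.425 -0.164  0.036] [ 0.42  -0.176  0.024] 0.04
bottle_mid 0.59 [332. 333.] 1981 [0.663 0.431 0.09 ] [0.656 0.425 0.08 ] 0.152
bottle_mid 0.54 [242. 146.] 250 [ 0.404 -0.351  0.033] [ 0.399 -0.364  0.022] 0.041
plate_mid 0.76 [193. 242.] 1318 [0.752 0.017 0.017] [0.75  0.008 0.012] 0.019
deck 0.83 [199. 172.] 2134 [ 0.616 -0.249  0.044] [ 0.613 -0.254  0.047] 0.069
deck 0.71 [378. 268.] 3424 [0.422 0.322 0.016] [0.416 0.314 0.046] 0.088
stand_top 0.83 [256. 270.] 1360 [0.677 0.195 0.012] [0.672 0.186 0.034] 0.063
top {'fx': 466.5685216629346, 'fy': 466.5685216629346, 'cx': 256.84436769252676, 'cy': 191.5606
[... 562 characters left out ...]
] [0.747 0.001 0.015] 0.023
deck 0.98 [326. 173.] 3973 [ 0.61  -0.26   0.042] [ 0.608 -0.26   0.044] 0.066
deck 0.34 [245. 134.] 1061 [0.746 0.001 0.015] [0.747 0.001 0.015] 0.023
{'time_s': np.float64(0.9), 'qpos': array([-63.364,  18.391,  -4.017,  83.107,   1.293,  78.541,  -3.258]), 'joint_velocities': array([ 0.036,  0.016, -0.013, -0.066,  0.037,  0.007, -0.004]), 'effort': array([-1.0000e-03, -4.9110e+01, -4.0300e-01, -3.1278e+01, -6.4000e-02,
        3.4000e-02,  0.0000e+00]), 'tool_pos': array([0.283, 0.585, 0.242]), 'tool_rot': array([-3.717, 89.993, 60.459]), 'force': array([-0.145, -0.188,  0.272]), 'wrist_torque': array([ 0.055, -0.011,  0.02 ]), 'grip_width': np.float64(0.087)}
```

View pics/scene1.png

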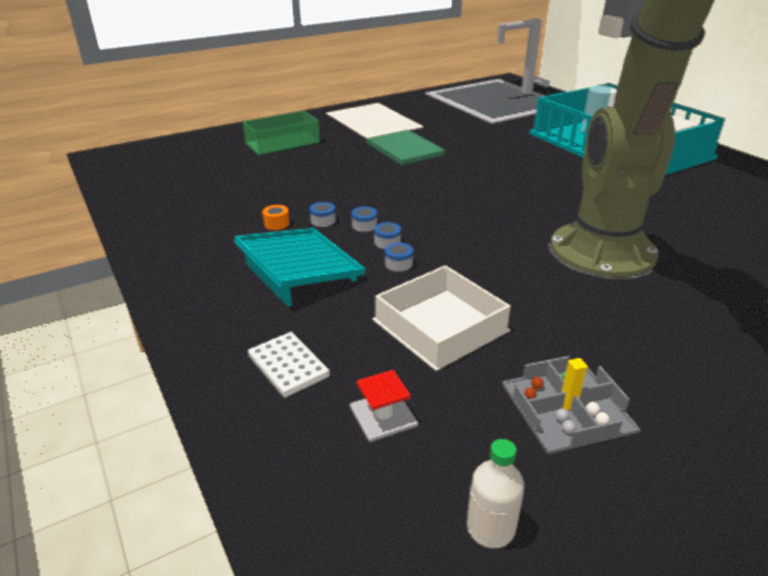

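View pics/top1.png

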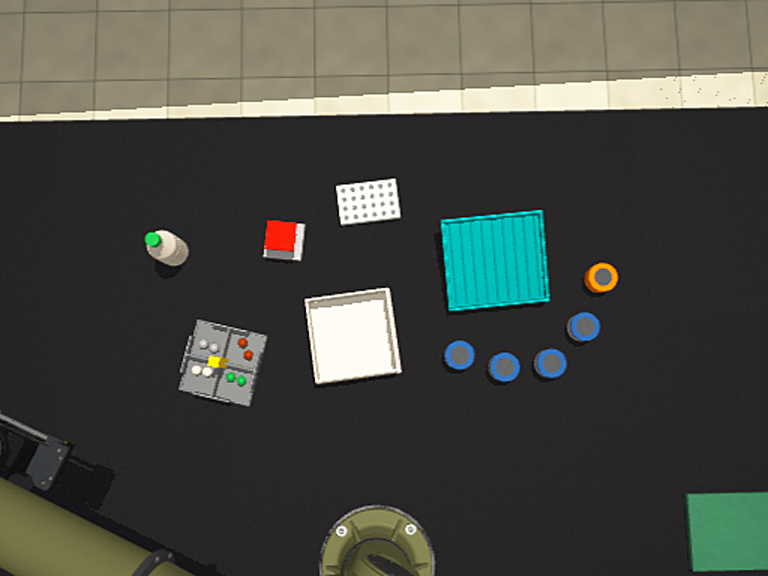

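Top picture (1.5x): organiser centre near (223,363), with browns at (242,342) and (248,355), steel at (208,345), white at (202,371) and green at (236,379). Blue-banded steel jars are at (459,355), (504,367), (550,363) and (584,327). The orange look-alike at (601,278) is not meant. The tub is at (353,336), the stand at (282,238) and the deck at (495,260).

Next I measure exact poses.

```bash
cat >> h.py <<'E'
def colmask(im,lo,hi):
    return cv2.inRange(cv2.cvtColor(im,cv2.COLOR_RGB2HSV),lo,hi)>0
def blobs(n,im,d,lo,hi,zmin=-1,zmax=9,minpx=15):
    mk=colmask(im,lo,hi).astype(np.uint8); c,l=cv2.connectedComponents(mk); out=[]
    for i in range(1,c):
        m=l==i
        if m.sum()<minpx: continue
        p,u,v=pts(n,d,m); k=(p[:,2]>zmin)&(p[:,2]<zmax)
        if k.sum()<minpx: continue
        p=p[k]; q=(p[:,:2]*1000).astype(np.float32); r=cv2.minAreaRect(q); (cx,cy),rad=cv2.minEnclosingCircle(q)
        out.append((np.round([u.mean(),v.mean()]),k.sum(),np.round(p.mean(0),4),np.round(np.median(p[:,2]),3),np.round(r[0]),np.round(r[1]),round(r[2],1),np.round([cx,cy,rad],1)))
    return out
E
python3 - <<'E'
from h import *
T=R.from_euler('xyz',monitor.get_obs()["tool_rot"],degrees=True).as_matrix();print("tool axes cols\n",np.round(T,3))
for n in("top","scene"):
    im=np.load(n+"i.npy");d=np.load(n+"d.npy")
    for t,a in dict(yellow=((24,150,120),(34,255,255),.075,.12),red=((0,200,150),(3,255,255),.05,.08),redall=((0,150,60),(15,255,255),0,.08,5),green=((45,100,60),(80,255,255),0,.05,5),blue=((100,130,60),(125,255,255),.0,.08),teal=((85,150,60),(97,255,255),0,.1,400)).items():
        for b in blobs(n,im,d,*a): print(n,t,*b)
    p,u,v=pts(n,d)
    for t,c,w,z0,z1 in(("tub",(.46,.04),.14,.05,.065),("org",(.412,.308),.12,.028,.042)):
        k=(abs(p[:,0]-c[0])<w)&(abs(p[:,1]-c[1])<w)&(p[:,2]>z0)&(p[:,2]<z1); r=cv2.minAreaRect((p[k,:2]*1000).astype(np.float32)); print(n,t,k.sum(),r)
E
```

```text
tool axes cols
 [[ 0.    -0.9    0.436]
 [ 0.     0.436  0.9  ]
 [-1.    -0.     0.   ]]
top yellow [143. 241.] 49 [0.4117 0.3088 0.0903] 0.091 [412. 309.] [19. 19.] 75.1 [411.9 310.1  12.3]
top red [187. 157.] 344 [0.6681 0.1812 0.0604] 0.061 [668. 182.] [61. 60.] 82.7 [666.9 181.3  40.7]
top redall [187. 157.] 383 [0.6676 0.1813 0.0596] 0.06 [674. 181.] [61. 72.] 82.7 [671.5 181.2  43.8]
top redall [402. 175.] 5 [ 0.6016 -0.4933  0.0245] 0.034 [ 602. -494.] [ 1. 25.] 14.6 [ 601.9 -494.    12.7]
top redall [393. 188.] 67 [ 0.5633 -0.4639  0.0203] 0.02 [ 568. -472.] [60. 35.] 16.5 [ 571.5 -484.    30.6]
top redall [410. 183.] 13 [ 0.5789 -0.5202  0.0066] 0.004 [ 576. -519.] [52. 19.] 8.5 [ 574.8 -512.6   26. ]
top redall [161. 228.] 26 [0.4519 0.2657 0.0207] 0.022 [452. 266.] [15. 15.] 46.9 [452.6 266.    8.4]
top redall [165. 236.] 28 [0.4255 0.2542 0.0214] 0.022 [426. 254.] [13. 19.] 85.3 [426.3 255.4   9.5]
top green [153. 251.] 31 [0.3814 0.2903 0.0201] 0.021 [382. 290.] [17. 16.] 34.1 [381.1 290.7   9.5]
top green [161. 253.] 31 [0.373  0.2678 0.0219] 0.022 [373. 268.] [16. 15.]
[... 2196 characters left out ...]
75.9 -300.6   66.3]
scene blue [266. 168.] 107 [ 0.4219 -0.1726  0.0365] 0.038 [ 409. -206.] [126.  58.] 71.0 [ 398.2 -202.    65.7]
scene teal [375.  80.] 960 [-0.4226 -0.5694  0.0407] 0.031 [-529. -688.] [637. 166.] 44.1 [-546.5 -669.6  322.5]
scene teal [463.  96.] 674 [-0.5655 -0.2062  0.0489] 0.048 [-605. -215.] [291.  71.] 17.6 [-601.8 -224.8  146.8]
scene teal [197. 173.] 2456 [ 0.6205 -0.2506  0.0408] 0.041 [ 603. -315.] [216. 333.] 3.7 [ 618.7 -306.7  180.7]
scene tub 580 ((463.15435791015625, 40.623008728027344), (174.5738067626953, 174.6968994140625), 6.642293930053711)
scene org 735 ((414.28778076171875, 312.9280090332031), (151.46240234375, 152.5183868408203), 75.59871673583984)
```

The rows allow only turns about the vertical tool axis, so I need another way to tilt. First I check in free air how the arm treats an out-of-reach pose, inward.

>>> {"name": "step_arm", "arguments": {
  "deltas": [
    [1, 0, 0, -0.06, 0],
    [1, 0, 0, -0.12, 0],
    [1, 0, 0, -0.18, 0],
    [1, 0, 0, -0.24, 0],
    [1, 0, 0, -0.3, 0],
    [1, 0, 0, -0.34, 0],
    [1, 0, 0, -0.34, 0],
    [1, 0, 0, -0.34, 0]
  ]
}}

```text
time_s: 1.9
tool_pos: [0.1323, 0.2931, 0.1982]
tool_rot: [-170.2, 83.6, -105.9]
force: [0.9, 0.3, -0.7]
grip_width: 0.0869
```

```bash
python3 -c "
from h import *
o=monitor.get_obs();print({k:np.round(v,3) for k,v in o.items()});print(np.round(R.from_euler('xyz',o['tool_rot'],degrees=True).as_matrix(),3))"
```

```text
{'time_s': np.float64(1.9), 'qpos': array([-35.318, -17.249, -29.425, 122.574,  -7.287,  79.032,   2.954]), 'joint_velocities': array([12.273, -0.074, -7.061, -3.673, -3.402, -0.365,  5.341]), 'effort': array([ -0.895, -10.526,   2.939, -28.535,  -0.037,   0.715,  -0.061]), 'tool_pos': array([0.132, 0.293, 0.198]), 'tool_rot': array([-170.197,   83.556, -105.872]), 'force': array([ 0.86 ,  0.265, -0.712]), 'wrist_torque': array([ 0.155, -0.068,  0.02 ]), 'grip_width': np.float64(0.087)}
[[-0.031 -0.902  0.432]
 [-0.108  0.432  0.895]
 [-0.994 -0.019 -0.111]]
```

Out-of-reach commands trade position against tilt: 6° here. I'll see how far that goes.

>>> {"name": "step_arm", "arguments": {
  "deltas": [
    [1, 0, 0, -0.06, 0],
    [1, 0, 0, -0.12, 0],
    [1, 0, 0, -0.15, 0],
    [1, 0, 0, -0.15, 0],
    [1, 0, 0, -0.15, 0],
    [1, 0, 0, -0.15, 0]
  ]
}}

```text
time_s: 2.65
tool_pos: [0.0587, 0.1615, 0.1779]
tool_rot: [-149.8, 60.7, -85.5]
force: [0.4, -1.0, 1.1]
grip_width: 0.0868
```

```bash
cat > st.py <<'E'
from h import *
o=monitor.get_obs();print("t",round(float(o['time_s']),2),"q",np.round(o['qpos'],1),"p",np.round(o['tool_pos'],4),"f",np.round(o['force'],1),"g",round(float(o['grip_width']),4));M=R.from_euler('xyz',o['tool_rot'],degrees=True).as_matrix();print(np.round(M,3).tolist(),"tilt",round(float(np.degrees(np.arccos(-M[2,0]))),1),"zyaw",round(float(np.degrees(np.arctan2(M[1,2],M[0,2]))),1))
E
python3 st.py
```

```text
t 2.65 q [-53.  -17.3 -28.8 130.3  -0.5  93.3 -14.3] p [0.0587 0.1615 0.1779] f [ 0.4 -1.   1.1] g 0.0868
[[0.038, -0.896, 0.443], [-0.487, 0.37, 0.791], [-0.872, -0.246, -0.422]] tilt 29.3 zyaw 60.8
```

The trick only gives useful tilt too close to the base (29° at r=0.17). So the plan is:
1. Grip the post across its diagonal, so the tray can pivot about the jaw axis under a light grip.
2. Lean it to about 30° by pivoting its brown corner against the stand's fixed foot.
3. Clamp hard, carry it over the tub and finish the lean there.

First I return to reach.

>>> {"name": "step_arm", "arguments": {
  "deltas": [
    [1, 0, 0, 0.06, 0],
    [1, 0, 0, 0.12, 0],
    [1, 0, 0, 0.18, 0],
    [1, 0, 0, 0.24, 0],
    [1, 0, 0, 0.3, 0],
    [1, 0, 0, 0.3, 0],
    [1, 0, 0, 0.3, 0]
  ]
}}

```text
time_s: 3.52
tool_pos: [0.1912, 0.3962, 0.0491]
tool_rot: [-149.9, 60.5, -85.7]
force: [0.1, -0.1, 1.0]
grip_width: 0.087
```

```bash
cat >> h.py <<'E'
def to(x,y,z,yaw=None):
    "shift in tool axes + turn from present pose; yaw = world yaw of jaw axis"
    o=monitor.get_obs();M=R.from_euler('xyz',o['tool_rot'],degrees=True).as_matrix()
    d=M.T@(np.array([x,y,z])-o['tool_pos']); t=0
    if yaw is not None:
        cur=np.degrees(np.arctan2(M[1,2],M[0,2])); t=-((yaw-cur+90)%180-90)
    print("shift",np.round(d,4),"turn",round(float(t),1),"q7",np.round(o['qpos'][6]))
E
python3 st.py; python3 - <<'E'
from h import *
to(.413,.311,.17,30.6)
p,u,v=pts("scene",np.load("scened.npy"))
k=(abs(p[:,0]-.669)<.06)&(abs(p[:,1]-.183)<.06); h=np.histogram(p[k,2]*1000,bins=range(-4,70,4));print(list(zip(h[1],h[0])))
k&=(p[:,2]>.006)&(p[:,2]<.03); print(cv2.minAreaRect((p[k,:2]*1000).astype(np.float32)))
E
```

```text
t 3.52 q [-53.   27.3 -26.7 103.3  19.   82.2 -23.7] p [0.1912 0.3962 0.0491] f [ 0.1 -0.1  1. ] g 0.087
[[0.037, -0.896, 0.443], [-0.492, 0.37, 0.788], [-0.87, -0.247, -0.427]] tilt 29.5 zyaw 60.7
shift [-0.055  -0.2601 -0.0205] turn 30.1 q7 -24.0
[(np.int64(-4), np.int64(81)), (np.int64(0), np.int64(779)), (np.int64(4), np.int64(124)), (np.int64(8), np.int64(557)), (np.int64(12), np.int64(33)), (np.int64(16), np.int64(12)), (np.int64(20), np.int64(17)), (np.int64(24), np.int64(11)), (np.int64(28), np.int64(13)), (np.int64(32), np.int64(7)), (np.int64(36), np.int64(0)), (np.int64(40), np.int64(0)), (np.int64(44), np.int64(0)), (np.int64(48), np.int64(0)), (np.int64(52), np.int64(22)), (np.int64(56), np.int64(91)), (np.int64(60), np.int64(474)), (np.int64(64), np.int64(2))]
((670.4861450195312, 185.35177612304688), (81.20999145507812, 79.75444030761719), 83.6607894897461)
```

Useful finding: the tilt reached out of reach *persists*, because the commanded orientation re-anchors to it, so the tool can be re-tilted. With the tool tilted ~30° when it grips the level post, a turn about the tool axis of about 96° leans the tray ~43° towards the brown corner. For that, the tilt azimuth must be -104.4° to match the post faces. It is now -85.7°, so I correct it by pushing at the inner limit from the front.

```bash
python3 - <<'E'
from h import *
to(.25,.40,.30); to(.42,.05,.27); to(.30,.03,.25);to(.2,.03,.25)
E
```

```text
shift [-0.2179 -0.1133 -0.078 ] turn 0.0 q7 -24.0
shift [-0.0134 -0.3875 -0.2659] turn 0.0 q7 -24.0
shift [ 0.0093 -0.2825 -0.3263] turn 0.0 q7 -24.0
shift [ 0.0056 -0.1929 -0.3706] turn 0.0 q7 -24.0
```

>>> {"name": "step_arm", "arguments": {
  "deltas": [
    [1, -0.05, -0.03, -0.02, 0],
    [1, -0.1, -0.06, -0.04, 0],
    [1, -0.15, -0.11, -0.06, 0],
    [1, -0.2, -0.16, -0.09, 0],
    [1, -0.18, -0.21, -0.13, 0],
    [1, -0.14, -0.27, -0.17, 0],
    [1, -0.1, -0.32, -0.21, 0],
    [1, -0.06, -0.36, -0.24, 0],
    [1, -0.013, -0.388, -0.266, 0],
    [1, -0.013, -0.388, -0.266, 0],
    [1, -0.013, -0.388, -0.266, 0],
    [1, -0.013, -0.388, -0.266, 0]
  ]
}}

```text
time_s: 5.03
tool_pos: [0.4197, 0.0504, 0.2711]
tool_rot: [-149.5, 60.6, -85.3]
force: [0.6, 0.1, 0.1]
grip_width: 0.0871
```

```bash
cat >> st.py <<'E'
print("tilt az",round(float(np.degrees(np.arctan2(M[1,0],M[0,0]))),1))
E
python3 st.py; python3 - <<'E'
from h import *
to(.30,.03,.25);to(.2,.03,.25)
E
```

```text
t 5.03 q [-22.7  -3.7  -8.8 109.6  25.5  88.4  28.8] p [0.4197 0.0504 0.2711] f [0.6 0.1 0.1] g 0.0871
[[0.04, -0.895, 0.444], [-0.489, 0.369, 0.79], [-0.871, -0.249, -0.423]] tilt 29.4 zyaw 60.7
tilt az -85.3
shift [ 0.0235  0.1049 -0.0603] turn 0.0 q7 29.0
shift [ 0.0194  0.1945 -0.1046] turn 0.0 q7 29.0
```

>>> {"name": "step_arm", "arguments": {
  "deltas": [
    [1, 0.005, 0.05, -0.03, 0],
    [1, 0.01, 0.1, -0.055, 0],
    [1, 0.015, 0.15, -0.08, 0],
    [1, 0.02, 0.195, -0.105, 0],
    [1, 0.02, 0.195, -0.105, 0],
    [1, 0.02, 0.195, -0.105, 0]
  ]
}}

```text
time_s: 5.78
tool_pos: [0.2344, 0.0533, 0.226]
tool_rot: [-157.6, 56.2, -91.0]
force: [-0.3, 0.1, 0.5]
grip_width: 0.087
```

```bash
python3 st.py
```

```text
t 5.78 q [-27.4 -17.3 -19.4 127.1  17.2  94.3  19.3] p [0.2344 0.0533 0.226 ] f [-0.3  0.1  0.5] g 0.087
[[-0.01, -0.919, 0.394], [-0.556, 0.333, 0.762], [-0.831, -0.212, -0.514]] tilt 33.8 zyaw 62.6
tilt az -91.0
```

>>> {"name": "step_arm", "arguments": {
  "deltas": [
    [1, 0.0, 0.04, -0.025, 0],
    [1, 0.0, 0.06, -0.04, 0],
    [1, 0.0, 0.06, -0.04, 0],
    [1, 0.0, 0.06, -0.04, 0]
  ]
}}

```text
time_s: 6.28
tool_pos: [0.1793, 0.0516, 0.2149]
tool_rot: [-161.4, 52.4, -95.4]
force: [0.8, -0.8, -0.2]
grip_width: 0.0874
```

```bash
python3 st.py
```

```text
t 6.28 q [-49.2 -17.3  -7.2 130.7  15.5  99.9   8.7] p [0.1793 0.0516 0.2149] f [ 0.8 -0.8 -0.2] g 0.0874
[[-0.057, -0.92, 0.388], [-0.608, 0.34, 0.717], [-0.792, -0.195, -0.579]] tilt 37.6 zyaw 61.6
tilt az -95.4
```

```bash
python3 - <<'E'
from h import *
to(.40,.0,.28); to(.36,-.22,.28);to(.25,-.42,.26); to(.14,-.25,.25)
E
```

```text
shift [-0.0327 -0.2333  0.0109] turn 0.0 q7 9.0
shift [ 0.1034 -0.2713 -0.1624] turn 0.0 q7 9.0
shift [ 0.2471 -0.2343 -0.3369] turn 0.0 q7 9.0
shift [ 0.1579 -0.0733 -0.2519] turn 0.0 q7 9.0
```

>>> {"name": "step_arm", "arguments": {
  "deltas": [
    [1, -0.008, -0.06, 0.003, 0],
    [1, -0.015, -0.12, 0.005, 0],
    [1, -0.024, -0.18, 0.008, 0],
    [1, -0.033, -0.233, 0.01, 0],
    [1, 0.01, -0.25, -0.04, 0],
    [1, 0.06, -0.26, -0.1, 0],
    [1, 0.103, -0.271, -0.162, 0],
    [1, 0.14, -0.26, -0.21, 0],
    [1, 0.18, -0.25, -0.26, 0],
    [1, 0.22, -0.24, -0.31, 0],
    [1, 0.247, -0.234, -0.337, 0],
    [1, 0.247, -0.234, -0.337, 0]
  ]
}}

```text
time_s: 7.78
tool_pos: [0.2915, -0.3643, 0.261]
tool_rot: [-162.3, 52.7, -95.9]
force: [0.4, 0.2, 0.6]
grip_width: 0.0867
```

```bash
python3 st.py; python3 - <<'E'
from h import *
to(.14,-.25,.25)
E
```

```text
t 7.78 q [ 32.4 -17.3  -8.8 125.   36.7  64.4  76.1] p [ 0.2915 -0.3643  0.261 ] f [0.4 0.2 0.6] g 0.0867
[[-0.062, -0.923, 0.38], [-0.603, 0.338, 0.723], [-0.795, -0.184, -0.578]] tilt 37.3 zyaw 62.3
tilt az -95.9
shift [-0.0509  0.1805  0.0314] turn 0.0 q7 76.0
```

>>> {"name": "step_arm", "arguments": {
  "deltas": [
    [1, -0.01, 0.04, 0.007, 0],
    [1, -0.02, 0.07, 0.012, 0],
    [1, -0.02, 0.07, 0.012, 0],
    [1, -0.02, 0.07, 0.012, 0]
  ]
}}

```text
time_s: 8.28
tool_pos: [0.2498, -0.3212, 0.1733]
tool_rot: [-172.4, 55.9, -104.5]
force: [0.4, 0.7, 0.4]
grip_width: 0.0872
```

```bash
python3 st.py; python3 - <<'E'
from h import *
to(.14,-.25,.25)
E
```

```text
t 8.28 q [  5.3 -17.3  12.  134.   41.3  67.6  66.9] p [ 0.2498 -0.3212  0.1733] f [0.4 0.7 0.4] g 0.0872
[[-0.14, -0.933, 0.332], [-0.543, 0.353, 0.762], [-0.828, -0.074, -0.556]] tilt 34.1 zyaw 66.4
tilt az -104.5
shift [-0.0868  0.1219 -0.0249] turn 0.0 q7 67.0
```

```bash
python3 - <<'E'
from h import *
to(.24,-.42,.25);to(.0,-.47,.25);to(.0,-.42,.25);to(0,-.38,.25)
E
```

```text
shift [-0.0084 -0.0314 -0.1212] turn 0.0 q7 67.0
shift [ 0.0523  0.1748 -0.2391] turn 0.0 q7 67.0
shift [ 0.0252  0.1925 -0.201 ] turn 0.0 q7 67.0
shift [ 0.0034  0.2066 -0.1705] turn 0.0 q7 67.0
```

>>> {"name": "step_arm", "arguments": {
  "deltas": [
    [1, -0.004, -0.015, -0.06, 0],
    [1, -0.008, -0.03, -0.12, 0],
    [1, 0.005, 0.01, -0.145, 0],
    [1, 0.02, 0.06, -0.175, 0],
    [1, 0.035, 0.11, -0.2, 0],
    [1, 0.05, 0.165, -0.235, 0],
    [1, 0.052, 0.175, -0.239, 0],
    [1, 0.025, 0.192, -0.2, 0],
    [1, 0.025, 0.192, -0.2, 0]
  ]
}}

```text
time_s: 9.4
tool_pos: [0.0919, -0.461, 0.1862]
tool_rot: [178.8, 58.3, -111.7]
force: [0.3, 0.0, -0.8]
grip_width: 0.0865
```

```bash
python3 st.py; python3 - <<'E'
from h import *
to(.0,-.36,.25);to(.1,-.38,.25)
E
```

```text
t 9.4 q [ 84.3 -17.3 -23.6 130.7  24.   47.1 116.2] p [ 0.0919 -0.461   0.1862] f [ 0.3  0.  -0.8] g 0.0865
[[-0.194, -0.935, 0.295], [-0.488, 0.353, 0.798], [-0.851, 0.011, -0.525]] tilt 31.7 zyaw 69.7
tilt az -111.7
shift [-0.0857  0.1223  0.02  ] turn 0.0 q7 116.0
shift [-0.0954  0.0217  0.0336] turn 0.0 q7 116.0
```

```bash
python3 - <<'E'
from h import *
to(.3,-.45,.27);to(.45,-.2,.3);to(.75,-.02,.3);to(.85,-.0,.28)
E
```

```text
shift [-0.1171 -0.1899  0.0263] turn 0.0 q7 116.0
shift [-0.2938 -0.2415  0.2544] turn 0.0 q7 116.0
shift [-0.4399 -0.4585  0.4867] turn 0.0 q7 116.0
shift [-0.4521 -0.5451  0.5427] turn 0.0 q7 116.0
```

>>> {"name": "step_arm", "arguments": {
  "deltas": [
    [1, -0.03, -0.05, 0.006, 0],
    [1, -0.06, -0.1, 0.013, 0],
    [1, -0.09, -0.145, 0.02, 0],
    [1, -0.117, -0.19, 0.026, 0],
    [1, -0.15, -0.2, 0.07, 0],
    [1, -0.19, -0.21, 0.115, 0],
    [1, -0.23, -0.22, 0.165, 0],
    [1, -0.26, -0.23, 0.21, 0],
    [1, -0.294, -0.241, 0.254, 0],
    [1, -0.32, -0.28, 0.295, 0],
    [1, -0.345, -0.32, 0.335, 0],
    [1, -0.345, -0.32, 0.335, 0]
  ]
}}

```text
time_s: 10.9
tool_pos: [0.5598, -0.1347, 0.2933]
tool_rot: [177.4, 59.0, -112.8]
force: [-0.8, -0.1, 0.4]
grip_width: 0.087
```

```bash
python3 st.py; python3 - <<'E'
from h import *
to(.75,-.02,.3);to(.85,-.0,.28);to(.92,0,.28)
E
```

```text
t 10.9 q [ 40.2  27.6 -62.1  84.4  46.5 104.5  48.9] p [ 0.5598 -0.1347  0.2933] f [-0.8 -0.1  0.4] g 0.087
[[-0.2, -0.936, 0.29], [-0.475, 0.351, 0.807], [-0.857, 0.023, -0.515]] tilt 31.0 zyaw 70.3
tilt az -112.8
shift [-0.0982 -0.1376  0.1442] turn 0.0 q7 49.0
shift [-0.1106 -0.2247  0.1996] turn 0.0 q7 49.0
shift [-0.1246 -0.2902  0.2198] turn 0.0 q7 49.0
```

>>> {"name": "step_arm", "arguments": {
  "deltas": [
    [1, -0.04, -0.04, 0.04, 0],
    [1, -0.07, -0.09, 0.095, 0],
    [1, -0.098, -0.138, 0.144, 0],
    [1, -0.105, -0.18, 0.17, 0],
    [1, -0.11, -0.225, 0.2, 0],
    [1, -0.11, -0.225, 0.2, 0],
    [1, -0.11, -0.225, 0.2, 0]
  ]
}}

```text
time_s: 11.78
tool_pos: [0.8142, -0.048, 0.2626]
tool_rot: [172.4, 59.0, -121.9]
force: [1.0, -1.9, -1.3]
grip_width: 0.0869
```

```bash
python3 st.py; python3 - <<'E'
from h import *
to(.92,0,.28)
E
```

```text
t 11.78 q [ -9.7  61.1   8.1  19.5  19.7 117.5  67.4] p [ 0.8142 -0.048   0.2626] f [ 1.  -1.9 -1.3] g 0.0869
[[-0.273, -0.901, 0.338], [-0.437, 0.429, 0.791], [-0.857, 0.068, -0.511]] tilt 31.0 zyaw 66.9
tilt az -121.9
shift [-0.0647 -0.0736  0.0648] turn 0.0 q7 67.0
```

>>> {"name": "step_arm", "arguments": {
  "deltas": [
    [1, -0.05, -0.05, 0.04, 0],
    [1, -0.07, -0.09, 0.07, 0],
    [1, -0.07, -0.09, 0.07, 0],
    [1, -0.07, -0.09, 0.07, 0]
  ]
}}

```text
time_s: 12.28
tool_pos: [0.8668, -0.0328, 0.226]
tool_rot: [-179.0, 60.8, -112.3]
force: [0.2, -0.7, -1.3]
grip_width: 0.0871
```

```bash
python3 st.py; python3 - <<'E'
from h import *
to(.5,-.2,.28);to(.3,-.40,.25);to(.2,-.3,.25)
E
```

```text
t 12.28 q [-10.5  72.6  51.4   3.5 -22.2 117.6  69.7] p [ 0.8668 -0.0328  0.226 ] f [ 0.2 -0.7 -1.3] g 0.0871
[[-0.185, -0.92, 0.347], [-0.451, 0.393, 0.802], [-0.873, -0.008, -0.487]] tilt 29.2 zyaw 66.6
tilt az -112.3
shift [ 0.0961  0.2712 -0.2874] turn 0.0 q7 70.0
shift [ 0.2494  0.3768 -0.5024] turn 0.0 q7 70.0
shift [ 0.2228  0.5081 -0.4569] turn 0.0 q7 70.0
```

>>> {"name": "step_arm", "arguments": {
  "deltas": [
    [1, -0.04, -0.035, 0.03, 0],
    [1, -0.05, -0.06, 0.05, 0],
    [1, -0.05, -0.06, 0.05, 0],
    [1, -0.05, -0.06, 0.05, 0]
  ]
}}

```text
time_s: 12.78
tool_pos: [0.8688, 0.0037, 0.2395]
tool_rot: [-175.7, 61.7, -108.3]
force: [-0.0, 0.2, -0.2]
grip_width: 0.0868
```

```bash
python3 st.py
```

```text
t 12.78 q [-12.8  72.3  70.9   3.3 -41.7 117.6  68.7] p [0.8688 0.0037 0.2395] f [-0.   0.2 -0.2] g 0.0868
[[-0.149, -0.926, 0.347], [-0.45, 0.376, 0.81], [-0.88, -0.035, -0.473]] tilt 28.3 zyaw 66.8
tilt az -108.3
```

Tilt is now 28.3° at azimuth -108.3°, within 4° of the post faces, which is good. Now I head to the organiser.

```bash
python3 - <<'E'
from h import *
to(.6,.15,.33);to(.42,.35,.28)
E
```

```text
shift [-0.1055  0.3006 -0.0175] turn 0.0 q7 69.0
shift [-0.1247  0.5442  0.1058] turn 0.0 q7 69.0
```

>>> {"name": "step_arm", "arguments": {
  "deltas": [
    [1, -0.03, 0.05, -0.004, 0],
    [1, -0.05, 0.1, -0.007, 0],
    [1, -0.07, 0.15, -0.01, 0],
    [1, -0.085, 0.2, -0.013, 0],
    [1, -0.1, 0.25, -0.016, 0],
    [1, -0.105, 0.3, -0.017, 0],
    [1, -0.11, 0.35, 0.008, 0],
    [1, -0.115, 0.4, 0.033, 0],
    [1, -0.12, 0.45, 0.06, 0],
    [1, -0.125, 0.5, 0.083, 0],
    [1, -0.125, 0.544, 0.106, -8],
    [1, -0.125, 0.544, 0.106, -8]
  ]
}}

```text
time_s: 14.28
tool_pos: [0.4176, 0.356, 0.2774]
tool_rot: [175.7, 61.6, -108.2]
force: [0.0, 0.2, -0.3]
grip_width: 0.0869
```

```bash
python3 st.py
```

```text
t 14.28 q [-91.2  38.1  66.6  77.9 -14.3 105.7  51.2] p [0.4176 0.356  0.2774] f [ 0.   0.2 -0.3] g 0.0869
[[-0.149, -0.968, 0.202], [-0.452, 0.248, 0.857], [-0.879, 0.036, -0.475]] tilt 28.4 zyaw 76.8
tilt az -108.2
```

>>> {"name": "step_arm", "arguments": {
  "deltas": [
    [1, 0, 0, 0, -10],
    [1, 0, 0, 0, -20],
    [1, 0, 0, 0, -30],
    [1, 0, 0, 0, -30]
  ]
}}

```text
time_s: 14.78
tool_pos: [0.4217, 0.3501, 0.2794]
tool_rot: [146.3, 61.7, -108.5]
force: [0.4, 0.5, 0.1]
grip_width: 0.0869
```

```bash
python3 st.py
```

```text
t 14.78 q [-87.4  34.   59.   77.9  -9.8 105.   76.8] p [0.4217 0.3501 0.2794] f [0.4 0.5 0.1] g 0.0869
[[-0.15, -0.944, -0.295], [-0.45, -0.2, 0.87], [-0.88, 0.264, -0.395]] tilt 28.3 zyaw 108.7
tilt az -108.5
```

>>> {"name": "step_arm", "arguments": {
  "deltas": [
    [1, 0, 0, 0, 10.4],
    [1, 0, 0, 0, 20.8],
    [1, 0, 0, 0, 31.2],
    [1, 0, 0, 0, 41.6],
    [1, 0, 0, 0, 52],
    [1, 0, 0, 0, 62.4],
    [1, 0, 0, 0, 72.8],
    [1, 0, 0, 0, 83.2],
    [1, 0, 0, 0, 93.6],
    [1, 0, 0, 0, 104],
    [1, 0, 0, 0, 114.4],
    [1, 0, 0, 0, 123.8]
  ]
}}

```text
time_s: 16.27
tool_pos: [0.4213, 0.3504, 0.2789]
tool_rot: [-89.4, 61.6, -108.4]
force: [-0.1, 0.7, 0.3]
grip_width: 0.087
```

```bash
python3 st.py; python3 - <<'E'
from h import *
to(.428,.356,.158);to(.413,.311,.070)
im,d=read_camera("scene")
print(*blobs("scene",im,d,(24,150,120),(34,255,255),.04,.12))
save("s2.png",im,3,(270,160,470,340))
E
```

```text
t 16.27 q [-92.   40.   70.2  78.1 -16.1 106.1 -41.4] p [0.4213 0.3504 0.2789] f [-0.1  0.7  0.3] g 0.087
[[-0.15, 0.287, 0.946], [-0.452, 0.831, -0.324], [-0.879, -0.476, 0.005]] tilt 28.4 zyaw -18.9
tilt az -108.4
shift [0.1028 0.0641 0.004 ] turn 0.0 q7 -41.0
shift [0.2027 0.0643 0.004 ] turn 0.0 q7 -41.0
(array([382., 253.]), np.int64(249), array([0.4191, 0.3149, 0.0715]), np.float64(0.073), array([415., 313.]), array([24., 21.]), 72.6, array([414.5, 313.5,  14.2]))
```

View pics/s2.png

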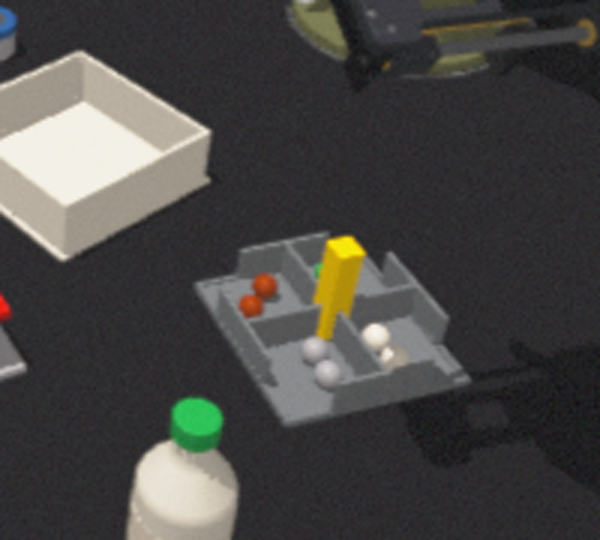

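Crop shows two browns at (265,285) and (250,306), with steel, white and green pairs in the other compartments, and the yellow post standing clear. I'll grip the post.

>>> {"name": "step_arm", "arguments": {
  "deltas": [
    [1, 0.05, 0.03, 0.002, 0],
    [1, 0.1, 0.064, 0.004, 0],
    [1, 0.14, 0.064, 0.004, 0],
    [1, 0.175, 0.064, 0.004, 0],
    [1, 0.202, 0.064, 0.004, 0],
    [1, 0.202, 0.064, 0.004, 0],
    [0.2, 0.202, 0.064, 0.004, 0],
    [-0.3, 0.202, 0.064, 0.004, 0],
    [-1, 0.202, 0.064, 0.004, 0],
    [-1, 0.202, 0.064, 0.004, 0],
    [-1, 0.202, 0.064, 0.004, 0]
  ],
  "newtons": 50
}}

```text
time_s: 17.7
tool_pos: [0.4118, 0.3117, 0.0705]
tool_rot: [-90.1, 61.6, -108.5]
force: [-0.3, 0.8, 0.2]
grip_width: 0.0445
```

```bash
python3 st.py; python3 - <<'E'
from h import *
o=monitor.get_obs();x,y,z=o['tool_pos'];to(x,y,z+.1);to(.427,.019,.25)
E
```

```text
t 17.7 q [-92.   47.4  64.3  95.3 -22.7  85.1 -40.1] p [0.4118 0.3117 0.0705] f [-0.3  0.8  0.2] g 0.0445
[[-0.151, 0.278, 0.949], [-0.451, 0.834, -0.316], [-0.88, -0.476, -0.001]] tilt 28.4 zyaw -18.4
tilt az -108.5
shift [-0.088  -0.0476 -0.0001] turn 0.0 q7 -40.0
shift [-0.0281 -0.3255  0.1069] turn 0.0 q7 -40.0
```

Fingers are still closing.

>>> {"name": "step_arm", "arguments": {
  "deltas": [
    [-1, 0, 0, 0, 0],
    [-1, 0, 0, 0, 0],
    [-1, 0, 0, 0, 0],
    [-1, 0, 0, 0, 0],
    [-1, 0, 0, 0, 0],
    [-1, 0, 0, 0, 0]
  ]
}}

```text
time_s: 18.45
tool_pos: [0.412, 0.3115, 0.0704]
tool_rot: [-90.0, 61.6, -108.4]
force: [2.0, -0.2, -0.2]
grip_width: 0.0198
```

>>> {"name": "step_arm", "arguments": {
  "deltas": [
    [-1, -0.012, -0.006, 0, 0],
    [-1, -0.026, -0.014, 0, 0],
    [-1, -0.044, -0.024, 0, 0],
    [-1, -0.062, -0.034, 0, 0],
    [-1, -0.08, -0.043, 0, 0],
    [-1, -0.088, -0.048, 0, 0],
    [-1, -0.088, -0.048, 0, 0]
  ]
}}

```text
time_s: 19.32
tool_pos: [0.412, 0.3114, 0.1712]
tool_rot: [-90.1, 61.7, -108.5]
force: [0.7, 0.4, -5.5]
grip_width: 0.0198
```

```bash
python3 st.py; python3 - <<'E'
from h import *
to(.427,.019,.25)
im,d=read_camera("scene"); save("s3.png",im,3,(230,130,430,330))
im,d=read_camera("top")
p,u,v=pts("top",d);k=(abs(p[:,0]-.412)<.13)&(abs(p[:,1]-.308)<.13)&(p[:,2]>.1)&(p[:,2]<.145);print(cv2.minAreaRect((p[k,:2]*1000).astype(np.float32)))
E
```

```text
t 19.32 q [-93.6  40.2  67.4  91.1 -16.5  93.4 -41.3] p [0.412  0.3114 0.1712] f [ 0.7  0.4 -5.5] g 0.0198
[[-0.151, 0.278, 0.949], [-0.45, 0.835, -0.316], [-0.88, -0.475, -0.0]] tilt 28.3 zyaw -18.4
tilt az -108.5
shift [ 0.0601 -0.2774  0.1067] turn 0.0 q7 -41.0
((409.3409729003906, 310.1631774902344), (150.8206024169922, 150.4755859375), 74.7138442993164)
```

View pics/s3.png

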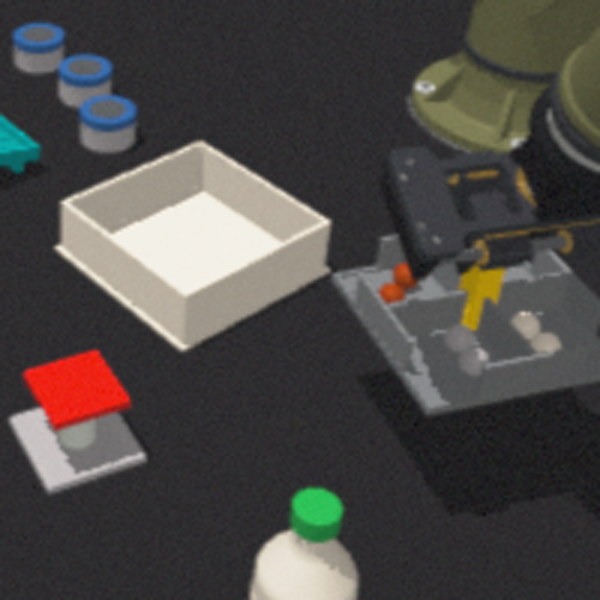

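Held level and firm. I carry it over the tub, pre-turning towards 55° (lean about 25°, safe), then check the tub and balls.

>>> {"name": "step_arm", "arguments": {
  "deltas": [
    [-1, -0.02, -0.02, 0.0, 0],
    [-1, -0.035, -0.045, 0.005, 0],
    [-1, -0.04, -0.075, 0.015, 0],
    [-1, -0.035, -0.105, 0.025, 0],
    [-1, -0.02, -0.135, 0.035, 0],
    [-1, -0.005, -0.165, 0.048, 0],
    [-1, 0.01, -0.195, 0.06, 0],
    [-1, 0.025, -0.225, 0.072, 0],
    [-1, 0.042, -0.25, 0.085, 0],
    [-1, 0.056, -0.272, 0.094, 0],
    [-1, 0.064, -0.284, 0.098, 0],
    [-1, 0.064, -0.284, 0.098, 0]
  ]
}}

```text
time_s: 20.92
tool_pos: [0.4153, 0.0129, 0.2487]
tool_rot: [-90.3, 61.6, -108.9]
force: [0.3, 0.4, -5.7]
grip_width: 0.0196
```

>>> {"name": "step_arm", "arguments": {
  "deltas": [
    [-1, 0, 0, 0, -5],
    [-1, 0, 0, 0, -10],
    [-1, 0, 0, 0, -15],
    [-1, 0, 0, 0, -20],
    [-1, 0, 0, 0, -25],
    [-1, 0, 0, 0, -30],
    [-1, 0, 0, 0, -35],
    [-1, 0, 0, 0, -40],
    [-1, 0, 0, 0, -45],
    [-1, 0, 0, 0, -50],
    [-1, 0, 0, 0, -55],
    [-1, 0, 0, 0, -55]
  ]
}}

```text
time_s: 22.42
tool_pos: [0.4161, 0.0152, 0.2493]
tool_rot: [-145.0, 61.6, -108.4]
force: [0.7, 0.2, -5.9]
grip_width: 0.0197
```

```bash
python3 st.py; python3 - <<'E'
from h import *
to(.416,.014,.155)
im,d=read_camera("scene"); save("s4.png",im,3,(230,110,430,310))
p,u,v=pts("scene",d)
k=(abs(p[:,0]-.46)<.13)&(abs(p[:,1]-.04)<.13)&(p[:,2]>.045)&(p[:,2]<.06);print(k.sum(),cv2.minAreaRect((p[k,:2]*1000).astype(np.float32)))
E
```

```text
t 22.43 q [-92.8  -1.   70.  108.6  21.9  91.4  10.4] p [0.4161 0.0152 0.2493] f [ 0.7  0.2 -5.9] g 0.0197
[[-0.15, -0.618, 0.772], [-0.452, 0.737, 0.502], [-0.879, -0.273, -0.39]] tilt 28.4 zyaw 33.0
tilt az -108.4
shift [0.0835 0.0249 0.0361] turn 0.0 q7 10.0
824 ((463.12322998046875, 41.08420181274414), (175.9327850341797, 174.46495056152344), 6.9295125007629395)
```

View pics/s4.png

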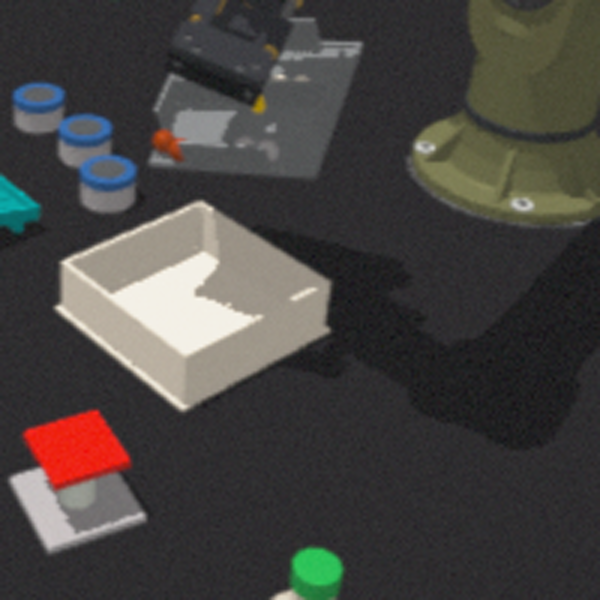

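The browns gather at the low corner (165,143) and the tub is unmoved. I lower into the tub and finish the turn.

>>> {"name": "step_arm", "arguments": {
  "deltas": [
    [-1, 0.014, 0.004, 0.006, 0],
    [-1, 0.028, 0.008, 0.012, 0],
    [-1, 0.042, 0.013, 0.018, 0],
    [-1, 0.056, 0.017, 0.024, 0],
    [-1, 0.07, 0.021, 0.03, 0],
    [-1, 0.083, 0.025, 0.036, 0],
    [-1, 0.083, 0.025, 0.036, -5],
    [-1, 0.083, 0.025, 0.036, -10],
    [-1, 0.083, 0.025, 0.036, -15],
    [-1, 0.083, 0.025, 0.036, -21],
    [-1, 0.083, 0.025, 0.036, -28],
    [-1, 0.083, 0.025, 0.036, -35]
  ]
}}

```text
time_s: 23.98
tool_pos: [0.4161, 0.0139, 0.1554]
tool_rot: [179.8, 61.6, -108.4]
force: [0.3, -0.5, -4.7]
grip_width: 0.02
```

>>> {"name": "step_arm", "arguments": {
  "deltas": [
    [-1, 0, 0, 0, -5],
    [-1, 0, 0, 0, -9],
    [-1, 0, 0, 0, -11],
    [-1, 0, 0, 0, -11],
    [-1, 0, 0, 0, -11],
    [-1, 0, 0, 0, -11],
    [-1, 0, 0, 0, -11],
    [-1, 0, 0, 0, -11]
  ]
}}

```text
time_s: 24.98
tool_pos: [0.4159, 0.0135, 0.1557]
tool_rot: [168.9, 61.6, -108.5]
force: [-0.2, 0.0, -5.4]
grip_width: 0.0197
```

```bash
python3 st.py; python3 - <<'E'
from h import *
for n in("scene","top"):
    im,d=read_camera(n); save(n+"5.png",im,3,(230,110,430,310) if n=="scene" else (180,160,330,290))
    for b in blobs(n,im,d,(0,150,60),(12,255,255),0,.05,8): print(n,b[0],b[1],b[2])
E
```

```text
t 24.98 q [-79.    9.5  60.7 114.7  14.7  78.2  59.9] p [0.4159 0.0135 0.1557] f [-0.2  0.  -5.4] g 0.0197
[[-0.151, -0.984, 0.092], [-0.451, 0.151, 0.879], [-0.879, 0.091, -0.467]] tilt 28.4 zyaw 84.0
tilt az -108.5
scene [255. 259.] 24 [0.6396 0.1103 0.0015]
top [237. 202.] 25 [0.527  0.0302 0.0219]
top [241. 208.] 23 [0.509  0.0173 0.0222]
```

View pics/scene5.png

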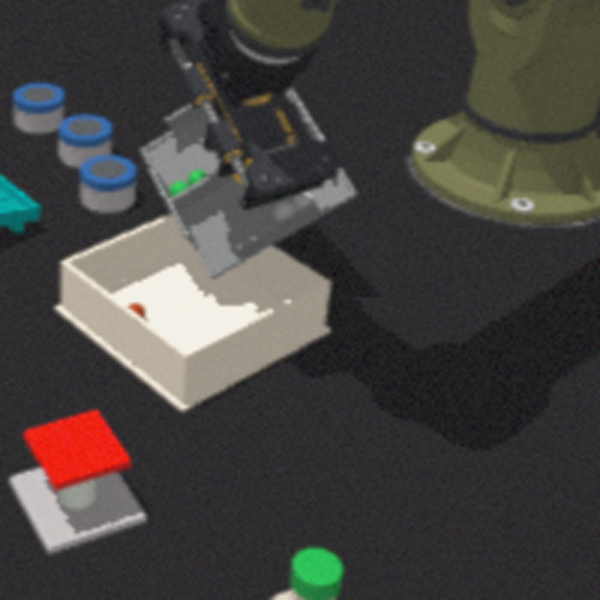

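Both browns lie on the tub floor, and the green pair still sits in its compartment. I turn back and lift.

>>> {"name": "step_arm", "arguments": {
  "deltas": [
    [-1, 0, 0, 0, 5],
    [-1, 0, 0, 0, 12],
    [-1, -0.015, 0.002, -0.008, 20],
    [-1, -0.032, 0.003, -0.017, 28],
    [-1, -0.05, 0.005, -0.027, 36],
    [-1, -0.068, 0.007, -0.036, 44],
    [-1, -0.088, 0.009, -0.047, 52],
    [-1, -0.088, 0.009, -0.047, 60],
    [-1, -0.088, 0.009, -0.047, 68],
    [-1, -0.088, 0.009, -0.047, 76],
    [-1, -0.088, 0.009, -0.047, 84],
    [-1, -0.088, 0.009, -0.047, 92]
  ]
}}

```text
time_s: 26.58
tool_pos: [0.4158, 0.0129, 0.2557]
tool_rot: [-98.9, 61.6, -108.6]
force: [-0.8, 0.4, -6.0]
grip_width: 0.0196
```

>>> {"name": "step_arm", "arguments": {
  "deltas": [
    [-1, 0, 0, 0, 5],
    [-1, 0, 0, 0, 9],
    [-1, 0, 0, 0, 9],
    [-1, 0, 0, 0, 9]
  ]
}}

```text
time_s: 27.08
tool_pos: [0.4159, 0.0131, 0.2557]
tool_rot: [-90.2, 61.6, -108.5]
force: [0.3, -1.1, -6.4]
grip_width: 0.0198
```

```bash
python3 st.py; python3 - <<'E'
from h import *
for n in ("top","scene"):
    im,d=read_camera(n); np.save(n+"6i.npy",im);np.save(n+"6d.npy",d)
    p,u,v=pts(n,d); 
    for z in np.arange(.15,.24,.006):
        k=(abs(p[:,0]-.416)<.14)&(abs(p[:,1]-.014)<.14)&(abs(p[:,2]-z)<.003); 
        if k.sum()>20: r=cv2.minAreaRect((p[k,:2]*1000).astype(np.float32)); print(n,round(z,3),k.sum(),np.round(r[0]),np.round(r[1]),round(r[2],1))
    if n=="scene": save("s6.png",im,3,(230,90,430,290))
    for nm,a in dict(red=((0,150,60),(12,255,255),0,.05,8),blue=((100,130,60),(125,255,255),.0,.08)).items():
        for b in blobs(n,im,d,*a): print(n,nm,b[0],b[1],b[2],b[-1])
to(.669,.183,.25,0)
E
```

```text
t 27.07 q [-87.   -1.5  64.1 108.1  22.2  92.3 -44.5] p [0.4159 0.0131 0.2557] f [ 0.3 -1.1 -6.4] g 0.0198
[[-0.151, 0.277, 0.949], [-0.451, 0.835, -0.315], [-0.879, -0.476, -0.001]] tilt 28.4 zyaw -18.4
tilt az -108.5
top 0.186 382 [412.   4.] [132. 142.] 73.8
top 0.192 856 [412.   4.] [131. 150.] 74.1
top 0.198 74 [411.   2.] [126. 149.] 74.5
top 0.204 63 [432.  -1.] [132.  75.] 17.1
top 0.21 68 [427. -17.] [126.  95.] 4.2
top 0.216 67 [415. -18.] [ 98. 155.] 88.0
top 0.222 110 [412. -16.] [100. 161.] 85.9
top blue [390. 217.] 172 [ 0.4684 -0.4429  0.0357] [ 469.3 -448.4   35.5]
top blue [306. 236.] 175 [ 0.416  -0.1826  0.0344] [ 415.9 -184.9   32.4]
top blue [368. 242.] 182 [ 0.3939 -0.371   0.0341] [ 393.1 -374.5   35.1]
top blue [336. 244.] 180 [ 0.3894 -0.2742  0.0347] [ 388.7 -277.8   33.5]
scene 0.186 55 [463.  50.] [ 94. 189.] 32.0
scene 0.192 668 [416.  15.] [155. 152.] 73.8
scene 0.198 231 [418.  15.] [153. 149.] 73.4
scene 0.204 264 [417.  15.] [154. 148.] 73.7
scene 0.21 297 [417.  16.] [154. 150.] 74.3
scene 0.216 268 [418.  16.] [152. 149.] 74.7
scene 0.222 231 [418.  16.] [152. 152.] 71.2
scene 0.228 24 [422.  20.] [14. 24.] 37.3
scene red [184. 136.] 8 [ 0.5314 -0.5825  0.0019] [ 530.8 -584.2   13.9]
scene red [255. 259.] 23 [0.6321 0.115  0.0019] [635.3 127.6  41. ]
scene blue [214. 139.] 84 [ 0.4737 -0.4378  0.0351] [ 467.5 -475.2   66.6]
scene blue [242. 143.] 85 [ 0.4001 -0.3619  0.0362] [ 377.5 -386.8   60.4]
scene blue [258. 153.] 105 [ 0.3932 -0.2678  0.0355] [ 381.3 -301.5   66.4]
scene blue [266. 168.] 108 [ 0.4213 -0.1728  0.0366] [ 397.5 -202.1   60.7]
shift [-0.1099  0.2147  0.1864] turn -18.4 q7 -45.0
```

View pics/s6.png

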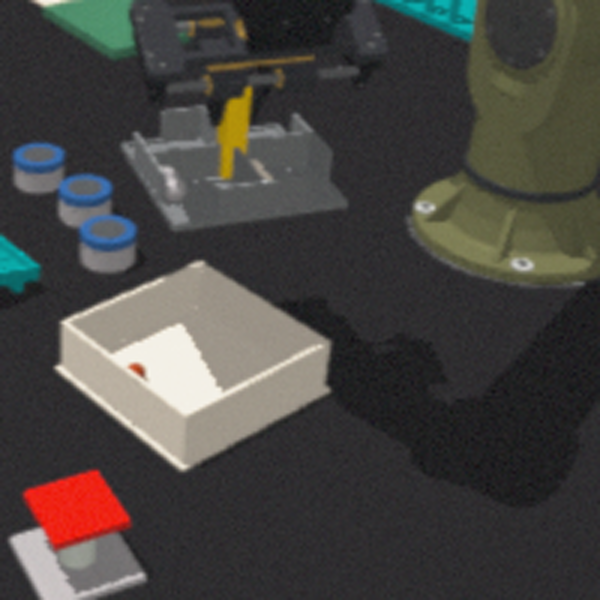

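Tray level, steel ball visible, one brown visible in the tub from here (the second is behind its wall). To the stand, keeping this yaw.

```bash
python3 - <<'E'
from h import *
to(.669,.184,.25);to(.669,.184,.15);to(.669,.184,.131)
E
```

```text
shift [-0.1103  0.2155  0.1861] turn 0.0 q7 -45.0
shift [-0.0224  0.2631  0.1862] turn 0.0 q7 -45.0
shift [-0.0057  0.2722  0.1862] turn 0.0 q7 -45.0
```

>>> {"name": "step_arm", "arguments": {
  "deltas": [
    [-1, -0.008, 0.015, 0.013, 0],
    [-1, -0.02, 0.037, 0.032, 0],
    [-1, -0.034, 0.065, 0.056, 0],
    [-1, -0.048, 0.093, 0.08, 0],
    [-1, -0.062, 0.121, 0.104, 0],
    [-1, -0.076, 0.149, 0.128, 0],
    [-1, -0.09, 0.175, 0.15, 0],
    [-1, -0.101, 0.196, 0.17, 0],
    [-1, -0.108, 0.21, 0.182, 0],
    [-1, -0.11, 0.2155, 0.186, 0],
    [-1, -0.11, 0.2155, 0.186, 0]
  ]
}}

```text
time_s: 28.55
tool_pos: [0.6686, 0.1841, 0.2489]
tool_rot: [-90.3, 61.5, -108.6]
force: [-1.0, -0.4, -4.8]
grip_width: 0.0196
```

```bash
python3 st.py; python3 - <<'E'
from h import *
to(.669,.184,.15);to(.669,.184,.131)
E
```

```text
t 28.55 q [-53.7  46.8  53.3  60.2 -10.4 101.1 -26. ] p [0.6686 0.1841 0.2489] f [-1.  -0.4 -4.8] g 0.0196
[[-0.153, 0.277, 0.949], [-0.452, 0.834, -0.316], [-0.879, -0.477, -0.002]] tilt 28.5 zyaw -18.4
tilt az -108.6
shift [0.0869 0.0472 0.0006] turn 0.0 q7 -26.0
shift [0.1036 0.0563 0.0006] turn 0.0 q7 -26.0
```

>>> {"name": "step_arm", "arguments": {
  "deltas": [
    [-1, 0.025, 0.014, 0, 0],
    [-1, 0.05, 0.027, 0, 0],
    [-1, 0.07, 0.038, 0, 0],
    [-1, 0.087, 0.047, 0, 0],
    [-1, 0.093, 0.0505, 0, 0],
    [-1, 0.098, 0.053, 0, 0],
    [-1, 0.1015, 0.055, 0, 0],
    [-1, 0.1035, 0.0563, 0, 0],
    [-1, 0.1035, 0.0563, 0, 0]
  ]
}}

```text
time_s: 29.68
tool_pos: [0.6691, 0.1841, 0.1322]
tool_rot: [-90.0, 61.6, -108.5]
force: [-0.3, 0.1, -4.8]
grip_width: 0.0194
```

```bash
python3 st.py
```

```text
t 29.68 q [-54.8  51.   51.1  68.  -12.9  90.6 -28.3] p [0.6691 0.1841 0.1322] f [-0.3  0.1 -4.8] g 0.0194
[[-0.151, 0.278, 0.949], [-0.451, 0.834, -0.316], [-0.88, -0.476, -0.0]] tilt 28.4 zyaw -18.4
tilt az -108.5
```

>>> {"name": "step_arm", "arguments": {
  "deltas": [
    [-1, 0.0008, 0.0005, 0, 0],
    [-1, 0.0018, 0.001, 0, 0],
    [-1, 0.0018, 0.001, 0, 0],
    [-1, 0.0018, 0.001, 0, 0]
  ]
}}

```text
time_s: 30.18
tool_pos: [0.6691, 0.1841, 0.1305]
tool_rot: [-90.0, 61.6, -108.5]
force: [-1.7, 0.2, -1.8]
grip_width: 0.0196
```

>>> {"name": "step_arm", "arguments": {
  "deltas": [
    [-1, 0.0008, 0.0005, 0, 0],
    [-1, 0.0014, 0.0007, 0, 0],
    [-1, 0.0014, 0.0007, 0, 0]
  ]
}}

```text
time_s: 30.55
tool_pos: [0.669, 0.1841, 0.1305]
tool_rot: [-90.0, 61.6, -108.4]
force: [-3.7, 1.0, 7.1]
grip_width: 0.0195
```

Seated. Release and withdraw along the tool axis.

>>> {"name": "step_arm", "arguments": {
  "deltas": [
    [-0.4, -0.001, -0.0005, 0, 0],
    [-0.2, -0.001, -0.0005, 0, 0],
    [0.2, -0.001, -0.0005, 0, 0],
    [0.2, -0.001, -0.0005, 0, 0],
    [0.2, -0.001, -0.0005, 0, 0],
    [0.2, -0.001, -0.0005, 0, 0],
    [0.2, -0.02, -0.0005, 0, 0],
    [0.2, -0.05, -0.0005, 0, 0],
    [0.2, -0.09, -0.0005, 0, 0],
    [0.2, -0.13, -0.0005, 0, 0],
    [0.2, -0.15, -0.0005, 0, 0],
    [0.2, -0.15, -0.0005, 0, 0]
  ]
}}

```text
time_s: 32.05
tool_pos: [0.6923, 0.252, 0.2619]
tool_rot: [-89.8, 61.7, -108.2]
force: [0.5, -0.6, -0.6]
grip_width: 0.0523
```

```bash
python3 st.py; python3 - <<'E'
from h import *
im,d=read_camera("scene"); save("s7.png",im,3,(180,140,380,340))
p,u,v=pts("scene",d)
k=(abs(p[:,0]-.669)<.12)&(abs(p[:,1]-.184)<.12)&(p[:,2]>.085)&(p[:,2]<.1);r=cv2.minAreaRect((p[k,:2]*1000).astype(np.float32)); print(r,np.percentile(p[k,2],[5,50,95]))
print([ (b[2],b[4]) for b in blobs("scene",im,d,(24,150,120),(34,255,255),.13,.16)])
to(.45,-.1,.25)
E
```

```text
t 32.05 q [-50.3  52.7  51.1  46.2 -13.9 108.5 -29.7] p [0.6923 0.252  0.2619] f [ 0.5 -0.6 -0.6] g 0.0523
[[-0.148, 0.278, 0.949], [-0.451, 0.835, -0.315], [-0.88, -0.475, 0.002]] tilt 28.3 zyaw -18.4
tilt az -108.2
((669.849365234375, 186.81671142578125), (152.9484100341797, 150.28260803222656), 73.89878845214844) [0.08546743 0.09308633 0.09676869]
[(array([0.6722, 0.1901, 0.1451]), array([670., 187.]))]
shift [ 0.2041 -0.3553 -0.1183] turn 0.0 q7 -30.0
```

View pics/s7.png

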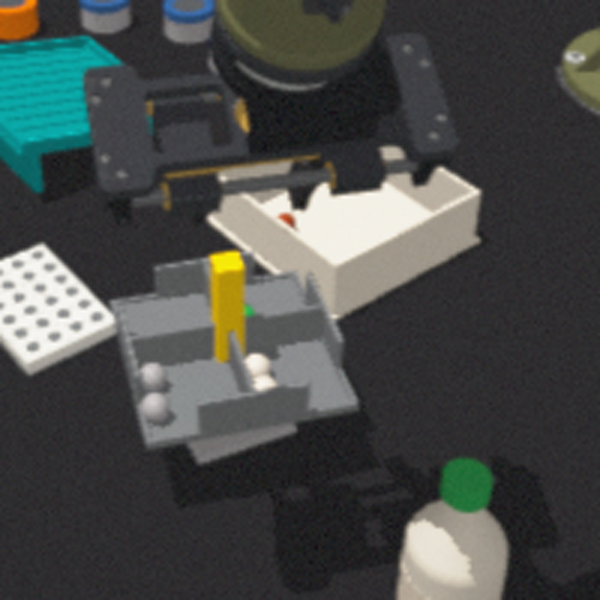

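Organiser level and centred (scene estimate (0.670, 0.187) against the stand's (0.670, 0.1855)), with its three clean pairs in it, as far as visible. Now exact jar and deck poses.

```bash
cat > jars.py <<'E'
from h import *
from scipy.optimize import least_squares
def jars(n,im,d):
    out=[]
    mk=colmask(im,(100,130,60),(125,255,255)).astype(np.uint8); c,l=cv2.connectedComponents(mk)
    for i in range(1,c):
        m=l==i
        if m.sum()<40: continue
        # convex hull of band incl. lid, top-plane rays
        cm=camera_model(n); hull=np.zeros_like(mk); cs,_=cv2.findContours(m.astype(np.uint8),cv2.RETR_EXTERNAL,cv2.CHAIN_APPROX_NONE)
        best=None
        cnt=cs[0][:,0,:].astype(float)
        def model(q):
            # outline of cylinder band z .026...036 radius .029 projected
            a=np.linspace(0,2*np.pi,90); P=np.concatenate([np.c_[q[0]+.029*np.cos(a),q[1]+.029*np.sin(a),np.full(90,z)] for z in(.026,.036)])
            C=(P-np.array(cm["xyz"]))@Rc(cm); return np.c_[C[:,0]/C[:,2]*cm["fx"]+cm["cx"],C[:,1]/C[:,2]*cm["fy"]+cm["cy"]]
        p,_,_=pts(n,d,m); q0=np.median(p[:,:2],0)
        def res(q):
            h=cv2.convexHull(model(q).astype(np.float32))
            return [cv2.pointPolygonTest(h,(float(a),float(b)),True)-.5 for a,b in cnt]
        s=least_squares(res,q0,diff_step=1e-3,x_scale=.01); out.append(np.round(s.x,4))
    return out
E
python3 - <<'E'
from jars import *
for n in("top","scene"):
    im,d=(np.load(n+"6i.npy"),np.load(n+"6d.npy")); print(n,jars(n,im,d))
n="top";im,d=np.load("topi.npy"),np.load("topd.npy")
mk=colmask(im,(85,120,40),(97,255,255)); p,u,v=pts(n,d,mk); k=(abs(p[:,0]-.61)<.11)&(abs(p[:,1]+.26)<.13)&(p[:,2]>.012); p=p[k]
c=(abs(p[:,0]-.61)<.08)&(abs(p[:,1]+.26)<.08); A=np.c_[p[c,:2],np.ones(c.sum())]; co=np.linalg.lstsq(A,p[c,2],rcond=None)[0]; print("plane",co)
print(cv2.minAreaRect((p[:,:2]*1000).astype(np.float32)))
E
```

```text
top [array([ 0.469 , -0.4451]), array([ 0.4154, -0.1832]), array([ 0.3945, -0.3718]), array([ 0.389, -0.275])]
scene [array([ 0.4684, -0.4487]), array([ 0.3934, -0.3747]), array([ 0.3873, -0.278 ]), array([ 0.4142, -0.1848])]
plane [ 0.21227269  0.01379303 -0.08474393]
((608.2392578125, -260.40643310546875), (186.81710815429688, 210.84507751464844), 4.585611343383789)
```

```bash
python3 - <<'E'
from h import *
to(.43,-.139,.25);to(.43,-.139,.115);to(.415,-.184,.027)
E
```

```text
shift [ 0.2247 -0.3934 -0.125 ] turn 0.0 q7 -30.0
shift [ 0.3435 -0.3292 -0.125 ] turn 0.0 q7 -30.0
shift [ 0.4434 -0.329  -0.125 ] turn 0.0 q7 -30.0
```

>>> {"name": "step_arm", "arguments": {
  "deltas": [
    [1, 0.01, -0.04, -0.013, 0],
    [1, 0.03, -0.08, -0.026, 0],
    [1, 0.055, -0.125, -0.04, 0],
    [1, 0.08, -0.17, -0.055, 0],
    [1, 0.11, -0.215, -0.07, 0],
    [1, 0.14, -0.26, -0.085, 0],
    [1, 0.17, -0.305, -0.1, 0],
    [1, 0.2, -0.35, -0.113, 0],
    [1, 0.2247, -0.393, -0.125, 0],
    [1, 0.28, -0.365, -0.125, 0],
    [1, 0.3435, -0.329, -0.125, 0],
    [1, 0.3435, -0.329, -0.125, 0]
  ]
}}

```text
time_s: 33.6
tool_pos: [0.425, -0.1396, 0.112]
tool_rot: [-90.9, 61.2, -109.3]
force: [-1.2, -0.0, 1.1]
grip_width: 0.0868
```

```bash
python3 st.py; python3 - <<'E'
from jars import *
im,d=read_camera("top");print(jars("top",im,d)); to(.415,-.184,.027)
E
```

```text
t 33.6 q [-67.   14.9  68.3 119.4  15.   64.9 -24.3] p [ 0.425  -0.1396  0.112 ] f [-1.2 -0.   1.1] g 0.0868
[[-0.16, 0.275, 0.948], [-0.455, 0.832, -0.318], [-0.876, -0.482, -0.007]] tilt 28.8 zyaw -18.5
tilt az -109.3
[array([ 0.4689, -0.4451]), array([ 0.4156, -0.1832]), array([ 0.3945, -0.3718]), array([ 0.3891, -0.275 ])]
shift [0.0974 0.0015 0.0038] turn 0.0 q7 -24.0
```

>>> {"name": "step_arm", "arguments": {
  "deltas": [
    [1, 0.03, 0.0005, 0.001, 0],
    [1, 0.06, 0.001, 0.003, 0],
    [1, 0.085, 0.0015, 0.004, 0],
    [1, 0.097, 0.0015, 0.004, 0],
    [1, 0.097, 0.0015, 0.004, 0],
    [-1, 0.097, 0.0015, 0.004, 0],
    [-1, 0.097, 0.0015, 0.004, 0],
    [-1, 0.097, 0.0015, 0.004, 0],
    [-1, 0.097, 0.0015, 0.004, 0],
    [-1, 0.097, 0.0015, 0.004, 0],
    [-1, 0.097, 0.0015, 0.004, 0]
  ],
  "newtons": 30
}}

```text
time_s: 35.02
tool_pos: [0.4186, -0.1822, 0.0292]
tool_rot: [-90.3, 61.5, -108.7]
force: [-3.4, 2.5, 6.7]
grip_width: 0.0568
```

```bash
python3 st.py; python3 - <<'E'
from h import *
x,y,z=monitor.get_obs()['tool_pos']
to(x,y,.16); to(.6533,-.3028,.16);to(.6533,-.3028,.0496+z+.003)
E
```

```text
t 35.02 q [-54.3  24.7  61.4 123.3   7.9  51.2 -17.7] p [ 0.4186 -0.1822  0.0292] f [-3.4  2.5  6.7] g 0.0568
[[-0.153, 0.278, 0.949], [-0.451, 0.834, -0.317], [-0.879, -0.476, -0.002]] tilt 28.5 zyaw -18.5
tilt az -108.7
shift [-0.115  -0.0623 -0.0003] turn 0.0 q7 -18.0
shift [-0.0964 -0.0978  0.2605] turn 0.0 q7 -18.0
shift [-0.0277 -0.0605  0.2607] turn 0.0 q7 -18.0
```

>>> {"name": "step_arm", "arguments": {
  "deltas": [
    [-1, -0.03, -0.016, 0, 0],
    [-1, -0.07, -0.038, 0, 0],
    [-1, -0.115, -0.062, 0, 0],
    [-1, -0.112, -0.068, 0.04, 3],
    [-1, -0.109, -0.074, 0.08, 7],
    [-1, -0.106, -0.08, 0.12, 12],
    [-1, -0.103, -0.086, 0.16, 17],
    [-1, -0.1, -0.091, 0.2, 22],
    [-1, -0.098, -0.095, 0.235, 25.5],
    [-1, -0.096, -0.098, 0.255, 25.5],
    [-1, -0.096, -0.098, 0.255, 25.5],
    [-1, -0.096, -0.098, 0.255, 25.5]
  ]
}}

```text
time_s: 36.52
tool_pos: [0.6475, -0.3011, 0.1592]
tool_rot: [-64.8, 61.6, -108.7]
force: [-0.4, -0.3, -1.8]
grip_width: 0.0572
```

```bash
python3 st.py; python3 - <<'E'
from h import *
to(.648,-.300,.1);to(.648,-.300,.082)
im,d=read_camera("scene");save("s8.png",im,4,(150,80,290,220))
im,d=read_camera("top");save("t8.png",im,4,(270,120,420,270))
E
```

```text
t 36.52 q [-27.7  42.7  58.   82.5  -7.1  70.1 -20.1] p [ 0.6475 -0.3011  0.1592] f [-0.4 -0.3 -1.8] g 0.0572
[[-0.153, 0.659, 0.737], [-0.451, 0.617, -0.645], [-0.88, -0.43, 0.203]] tilt 28.4 zyaw -41.2
tilt az -108.7
shift [ 0.0515  0.0265 -0.0124] turn 0.0 q7 -20.0
shift [ 0.0673  0.0342 -0.016 ] turn 0.0 q7 -20.0
```

View pics/s8.png

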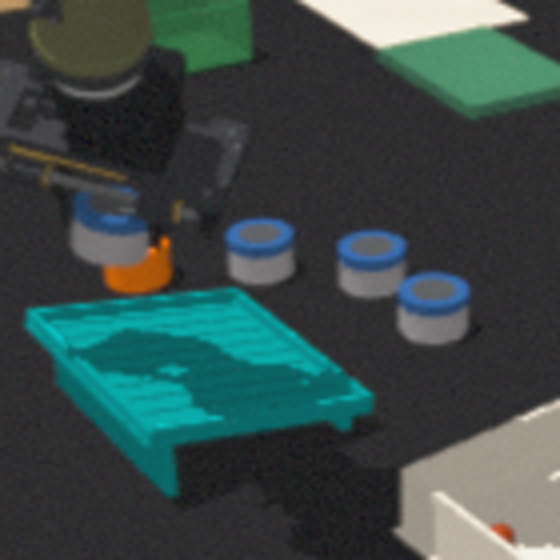

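Jar held at (110,225) above the deck, leaning about with the slope; three jars remain on the bench and the orange one is untouched. Lower onto the deck.

>>> {"name": "step_arm", "arguments": {
  "deltas": [
    [-1, 0.017, 0.009, -0.004, 0],
    [-1, 0.035, 0.018, -0.008, 0],
    [-1, 0.0515, 0.0265, -0.0124, 0],
    [-1, 0.058, 0.03, -0.014, 0],
    [-1, 0.064, 0.033, -0.0155, 0],
    [-1, 0.064, 0.033, -0.0155, 0]
  ]
}}

```text
time_s: 37.38
tool_pos: [0.6489, -0.3002, 0.0862]
tool_rot: [-64.6, 61.6, -108.5]
force: [-0.9, -0.1, -1.2]
grip_width: 0.0574
```

>>> {"name": "step_arm", "arguments": {
  "deltas": [
    [-1, 0.002, 0.001, -0.0005, 0],
    [-1, 0.004, 0.002, -0.001, 0],
    [-1, 0.005, 0.0026, -0.0012, 0],
    [-1, 0.005, 0.0026, -0.0012, 0]
  ]
}}

```text
time_s: 37.88
tool_pos: [0.6492, -0.3, 0.0809]
tool_rot: [-64.5, 61.6, -108.5]
force: [-0.4, 0.6, -1.4]
grip_width: 0.0571
```

>>> {"name": "step_arm", "arguments": {
  "deltas": [
    [-1, 0.002, 0.001, -0.0005, 0],
    [-1, 0.003, 0.0015, -0.0007, 0],
    [-1, 0.003, 0.0015, -0.0007, 0]
  ]
}}

```text
time_s: 38.25
tool_pos: [0.6489, -0.3011, 0.0792]
tool_rot: [-64.5, 61.5, -108.5]
force: [-3.1, 1.6, 5.5]
grip_width: 0.0576
```

>>> {"name": "step_arm", "arguments": {
  "deltas": [
    [-1, 0.0015, 0.0007, -0.0003, 0],
    [-1, 0.002, 0.001, -0.0005, 0],
    [-1, 0.002, 0.001, -0.0005, 0]
  ]
}}

```text
time_s: 38.62
tool_pos: [0.6487, -0.3017, 0.0784]
tool_rot: [-64.5, 61.4, -108.5]
force: [-4.6, 2.0, 11.3]
grip_width: 0.0576
```

Contact. Release, back out, and then on to jar B.

>>> {"name": "step_arm", "arguments": {
  "deltas": [
    [0.4, -0.001, 0, 0, 0],
    [0.7, -0.001, 0, 0, 0],
    [0.7, -0.001, 0, 0, 0],
    [0.7, -0.002, 0, 0, 0],
    [0.7, -0.02, 0, 0, 0],
    [0.7, -0.05, 0, 0, 0],
    [1, -0.09, 0, 0, 0],
    [1, -0.13, 0, 0, 0],
    [1, -0.15, 0, 0, -8],
    [1, -0.15, 0, 0, -17],
    [1, -0.15, 0, 0, -25.5],
    [1, -0.15, 0, 0, -25.5]
  ]
}}

```text
time_s: 40.12
tool_pos: [0.6722, -0.2318, 0.2081]
tool_rot: [-89.8, 61.6, -108.3]
force: [-0.5, 0.1, -0.6]
grip_width: 0.0867
```

```bash
python3 st.py; python3 - <<'E'
from jars import *
im,d=read_camera("top");print(jars("top",im,d)); 
im,d=read_camera("scene");print(jars("scene",im,d)); save("s9.png",im,4,(150,80,290,220))
to(.4032,-.2312,.2);to(.4032,-.2312,.115);to(.3885,-.2765,.028)
E
```

```text
t 40.12 q [-29.6  39.1  53.   77.2  -2.   77.7  -1.5] p [ 0.6722 -0.2318  0.2081] f [-0.5  0.1 -0.6] g 0.0867
[[-0.149, 0.28, 0.948], [-0.451, 0.834, -0.317], [-0.88, -0.475, 0.002]] tilt 28.4 zyaw -18.5
tilt az -108.3
[array([ 0.6576, -0.314 ]), array([ 0.4689, -0.4451]), array([ 0.3945, -0.3718]), array([ 0.389 , -0.2751])]
[array([ 0.4684, -0.4487]), array([ 0.3932, -0.3748]), array([ 0.3873, -0.2776]), array([ 0.6162, -0.3995])]
shift [ 0.0467 -0.0712 -0.2551] turn 0.0 q7 -2.0
shift [ 0.1214 -0.0307 -0.2552] turn 0.0 q7 -2.0
shift [ 0.2206 -0.0312 -0.2549] turn 0.0 q7 -2.0
```

View pics/s9.png

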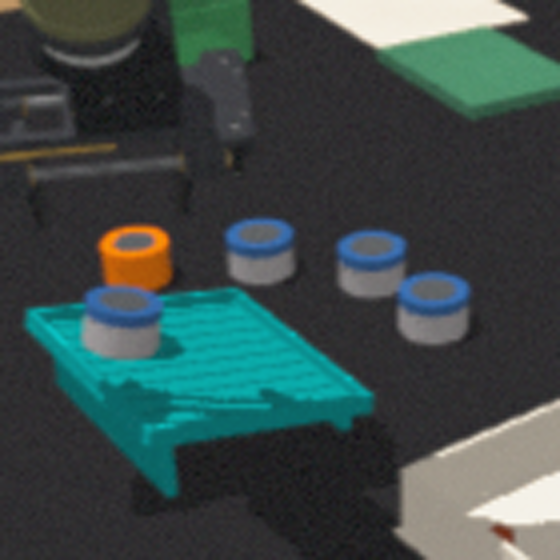

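Jar stands flat on the deck at (122,320). Next, jar B.

>>> {"name": "step_arm", "arguments": {
  "deltas": [
    [1, 0.005, -0.01, -0.05, 0],
    [1, 0.015, -0.025, -0.1, 0],
    [1, 0.025, -0.04, -0.15, 0],
    [1, 0.036, -0.056, -0.2, 0],
    [1, 0.0467, -0.071, -0.24, 0],
    [1, 0.0467, -0.071, -0.255, 0],
    [1, 0.085, -0.05, -0.255, 0],
    [1, 0.121, -0.031, -0.255, 0],
    [1, 0.121, -0.031, -0.255, 0]
  ]
}}

```text
time_s: 41.35
tool_pos: [0.4004, -0.2327, 0.1144]
tool_rot: [-90.5, 61.2, -109.1]
force: [0.5, -1.4, 0.3]
grip_width: 0.087
```

```bash
python3 st.py; python3 - <<'E'
from h import *
to(.3885,-.2763,.028)
E
```

```text
t 41.35 q [-58.    9.   68.5 121.8  23.   61.4 -20.3] p [ 0.4004 -0.2327  0.1144] f [ 0.5 -1.4  0.3] g 0.087
[[-0.157, 0.278, 0.948], [-0.455, 0.831, -0.319], [-0.876, -0.481, -0.004]] tilt 28.8 zyaw -18.6
tilt az -109.1
shift [0.0974 0.0021 0.003 ] turn 0.0 q7 -20.0
```

>>> {"name": "step_arm", "arguments": {
  "deltas": [
    [1, 0.03, 0.0005, 0.001, 0],
    [1, 0.06, 0.001, 0.002, 0],
    [1, 0.085, 0.002, 0.003, 0],
    [1, 0.096, 0.002, 0.003, 0],
    [1, 0.096, 0.002, 0.003, 0],
    [-1, 0.096, 0.002, 0.003, 0],
    [-1, 0.096, 0.002, 0.003, 0],
    [-1, 0.096, 0.002, 0.003, 0],
    [-1, 0.096, 0.002, 0.003, 0],
    [-1, 0.096, 0.002, 0.003, 0],
    [-1, 0.096, 0.002, 0.003, 0]
  ]
}}

```text
time_s: 42.72
tool_pos: [0.3918, -0.2747, 0.03]
tool_rot: [-90.1, 61.6, -108.5]
force: [0.9, 0.5, 3.7]
grip_width: 0.0359
```

```bash
python3 st.py; python3 - <<'E'
from h import *
x,y,z=monitor.get_obs()['tool_pos']
to(x,y,.16); to(.5643,-.306,.16)
E
```

```text
t 42.73 q [-43.3  22.3  61.3 125.   12.6  45.8 -11. ] p [ 0.3918 -0.2747  0.03  ] f [0.9 0.5 3.7] g 0.0359
[[-0.151, 0.278, 0.949], [-0.452, 0.834, -0.316], [-0.879, -0.476, -0.001]] tilt 28.4 zyaw -18.4
tilt az -108.5
shift [-1.143e-01 -6.190e-02 -1.000e-04] turn 0.0 q7 -11.0
shift [-0.1263 -0.0401  0.1735] turn 0.0 q7 -11.0
```

The opening is 36 mm and shrinking, so the grasp missed. I open, back off and look.

>>> {"name": "step_arm", "arguments": {
  "deltas": [
    [1, 0, 0, 0, 0],
    [1, 0, 0, 0, 0],
    [1, 0, 0, 0, 0],
    [1, 0, 0, 0, 0],
    [1, 0, 0, 0, 0],
    [1, 0, 0, 0, 0],
    [1, -0.03, 0, 0, 0],
    [1, -0.07, 0, 0, 0],
    [1, -0.12, 0, 0, 0],
    [1, -0.14, 0, 0, 0],
    [1, -0.14, 0, 0, 0]
  ]
}}

```text
time_s: 44.1
tool_pos: [0.4144, -0.2105, 0.1536]
tool_rot: [-89.8, 61.8, -108.2]
force: [-0.6, 0.2, -1.1]
grip_width: 0.0873
```

```bash
python3 st.py; python3 - <<'E'
from jars import *
im,d=read_camera("top");print(jars("top",im,d)); 
im,d=read_camera("scene");print(jars("scene",im,d)); save("s10.png",im,4,(150,80,300,220))
E
```

```text
t 44.1 q [-62.5   3.2  68.3 118.7  26.5  68.7 -24. ] p [ 0.4144 -0.2105  0.1536] f [-0.6  0.2 -1.1] g 0.0873
[[-0.147, 0.277, 0.949], [-0.45, 0.836, -0.314], [-0.881, -0.473, 0.001]] tilt 28.2 zyaw -18.3
tilt az -108.2
[array([ 0.6578, -0.3141]), array([ 0.469 , -0.4451]), array([ 0.3945, -0.3718]), array([ 0.3845, -0.2727])]
[array([ 0.4684, -0.4487]), array([ 0.3937, -0.3756]), array([ 0.4233, -0.281 ]), array([ 0.6163, -0.3993])]
```

View pics/s10.png

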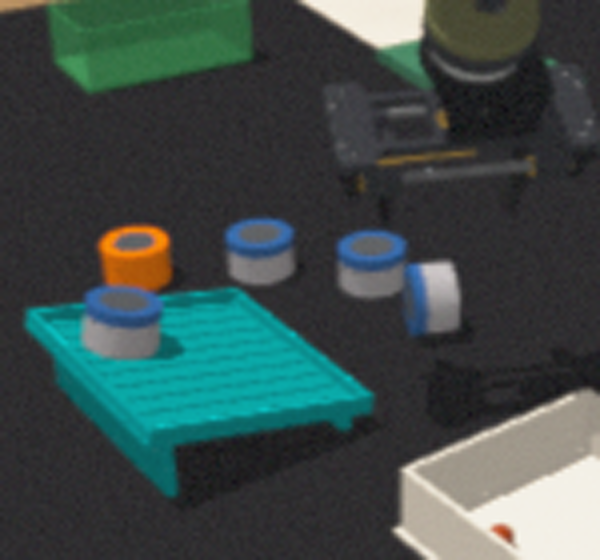

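Jar B toppled as the fingers closed, and now lies on its side with the blue end towards the deck side (crop (415,300)). The grasps were probably a few mm off along the jaw axis. I can stand it up by pushing the upper part of its blue face. First I locate it.

```bash
python3 - <<'E'
from h import *
for n in("scene","top"):
    im,d=read_camera(n); p,u,v=pts(n,d)
    k=(abs(p[:,0]-.39)<.06)&(abs(p[:,1]+.27)<.048)&(p[:,2]>.012)&(p[:,2]<.075); q=p[k]; hsv=cv2.cvtColor(im,cv2.COLOR_RGB2HSV)[v[k],u[k]]; b=(hsv[:,0]>100)&(hsv[:,0]<125)&(hsv[:,1]>130)
    if k.sum()<10: continue
    print(n,k.sum(),"z",np.percentile(q[:,2],[50,98]).round(3),"blue",b.sum(),q[b].mean(0).round(4),"grey",q[~b].mean(0).round(4))
    t=q[:,2]>.045; print(" top pts",q[t].mean(0).round(4),cv2.minAreaRect((q[t,:2]*1000).astype(np.float32)))
    ax=np.array([.949,-.316]); s=q[:,:2]@ax; w=q[:,:2]@[.316,.949]; print(" along ax",np.percentile(s,[2,98]).round(4),"perp",np.percentile(w,[2,98]).round(4),"ref TCP",np.round([.392*.949+.2747*.316,.392*.316-.2747*.949],4))
E
```

```text
scene 220 z [0.044 0.061] blue 44 [ 0.4135 -0.261   0.0436] grey [ 0.3984 -0.2556  0.0412]
 top pts [ 0.399  -0.261   0.0541] ((395.22186279296875, -265.8050842285156), (50.80280685424805, 37.188629150390625), 71.33183288574219)
 along ax [0.4417 0.4775] perp [-0.1532 -0.1013] ref TCP [ 0.4588 -0.1368]
top 240 z [0.054 0.063] blue 55 [ 0.4058 -0.2737  0.053 ] grey [ 0.3878 -0.2684  0.0512]
 top pts [ 0.392  -0.2717  0.0549] ((391.55560302734375, -272.5936584472656), (52.5712776184082, 36.5581169128418), 71.25093078613281)
 along ax [0.4396 0.4756] perp [-0.1615 -0.1069] ref TCP [ 0.4588 -0.1368]
```

```bash
python3 - <<'E'
from h import *
to(.4405,-.285,.14);to(.4405,-.285,.055); to(.4405-.05*.949,-.285+.05*.316,.055)
E
```

```text
shift [ 0.0394 -0.047   0.0504] turn 0.0 q7 -24.0
shift [ 0.1141 -0.0064  0.0505] turn 0.0 q7 -24.0
shift [ 0.1142 -0.0065  0.0005] turn 0.0 q7 -24.0
```

>>> {"name": "step_arm", "arguments": {
  "deltas": [
    [-1, 0.01, -0.015, 0.02, 0],
    [-1, 0.02, -0.03, 0.04, 0],
    [-1, 0.0394, -0.047, 0.0504, 0],
    [-1, 0.0394, -0.047, 0.0504, 0],
    [-1, 0.0394, -0.047, 0.0504, 0],
    [-1, 0.0394, -0.047, 0.0504, 0],
    [-1, 0.0394, -0.047, 0.0504, 0],
    [-1, 0.0394, -0.047, 0.0504, 0],
    [-1, 0.0394, -0.047, 0.0504, 0],
    [-1, 0.08, -0.025, 0.0504, 0],
    [-1, 0.114, -0.0065, 0.0504, 0],
    [-1, 0.114, -0.0065, 0.0504, 0]
  ]
}}

```text
time_s: 45.8
tool_pos: [0.4396, -0.2841, 0.0543]
tool_rot: [-90.7, 61.4, -109.1]
force: [-0.2, 0.1, -0.1]
grip_width: 0.0001
```

>>> {"name": "step_arm", "arguments": {
  "deltas": [
    [-1, 0, 0, -0.006, 0],
    [-1, 0, 0, -0.012, 0],
    [-1, 0, 0, -0.018, 0],
    [-1, 0, 0, -0.024, 0],
    [-1, 0, 0, -0.03, 0],
    [-1, 0, 0, -0.036, 0],
    [-1, 0, 0, -0.042, 0],
    [-1, 0, 0, -0.048, 0],
    [-1, 0, 0, -0.052, 0],
    [-1, 0, 0, -0.052, 0]
  ]
}}

```text
time_s: 47.05
tool_pos: [0.3917, -0.2675, 0.0556]
tool_rot: [-90.2, 61.6, -108.6]
force: [1.1, -0.5, 1.3]
grip_width: 0.0002
```

```bash
python3 st.py; python3 - <<'E'
from jars import *
im,d=read_camera("scene");print(jars("scene",im,d)); save("s11.png",im,4,(200,100,310,200))
E
```

```text
t 47.05 q [-48.3  19.1  65.6 124.5  14.6  49.6 -11.9] p [ 0.3917 -0.2675  0.0556] f [ 1.1 -0.5  1.3] g 0.0002
[[-0.152, 0.278, 0.949], [-0.451, 0.835, -0.317], [-0.88, -0.476, -0.002]] tilt 28.4 zyaw -18.5
tilt az -108.6
[array([ 0.4681, -0.4482]), array([ 0.6168, -0.3995])]
```

View pics/s11.png

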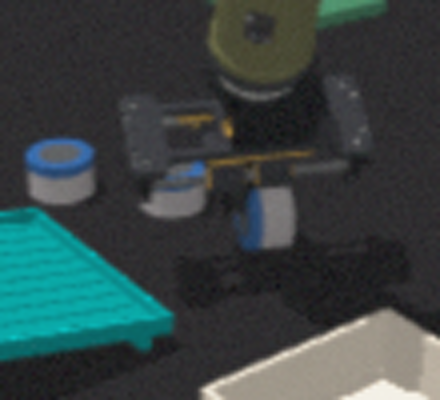

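The jar slid instead of tipping, so bench friction is low. I push again with an upward stroke, so that finger friction lifts the face.

>>> {"name": "step_arm", "arguments": {
  "deltas": [
    [-1, -0.004, -0.002, -0.004, 0],
    [-1, -0.008, -0.004, -0.009, 0],
    [-1, -0.012, -0.006, -0.014, 0],
    [-1, -0.016, -0.008, -0.019, 0],
    [-1, -0.019, -0.01, -0.024, 0],
    [-1, -0.022, -0.012, -0.029, 0],
    [-1, -0.024, -0.013, -0.034, 0],
    [-1, -0.026, -0.014, -0.04, 0],
    [-1, -0.026, -0.014, -0.045, 0],
    [-1, -0.026, -0.014, -0.045, 0]
  ]
}}

```text
time_s: 48.35
tool_pos: [0.3494, -0.253, 0.0851]
tool_rot: [-90.1, 61.7, -108.6]
force: [-0.5, -0.8, -0.6]
grip_width: 0.0006
```

```bash
python3 st.py; cat > loc.py <<'E'
from h import *
import sys
cx,cy=float(sys.argv[1]),float(sys.argv[2])
for n in("scene","top"):
    im,d=read_camera(n); p,u,v=pts(n,d)
    k=(abs(p[:,0]-cx)<.06)&(abs(p[:,1]-cy)<.05)&(p[:,2]>.012)&(p[:,2]<.066); q=p[k]
    if k.sum()<10: continue
    hsv=cv2.cvtColor(im,cv2.COLOR_RGB2HSV)[v[k],u[k]]; b=(hsv[:,0]>100)&(hsv[:,0]<125)&(hsv[:,1]>130)
    print(n,k.sum(),"z",np.percentile(q[:,2],[50,90,98]).round(3),"blue",b.sum(),q[b].mean(0).round(4),"grey",q[~b].mean(0).round(4),[np.round(a,1) for a in cv2.minAreaRect((q[q[:,2]>np.percentile(q[:,2],60)][:,:2]*1000).astype(np.float32))])
E
python3 loc.py .345 -.25
```

```text
t 48.35 q [-57.5   0.4  68.8 129.1  32.8  59.2 -26.4] p [ 0.3494 -0.253   0.0851] f [-0.5 -0.8 -0.6] g 0.0006
[[-0.151, 0.278, 0.949], [-0.45, 0.835, -0.316], [-0.88, -0.475, -0.001]] tilt 28.3 zyaw -18.4
tilt az -108.6
scene 228 z [0.036 0.04  0.041] blue 89 [ 0.323  -0.2414  0.0371] grey [ 0.3266 -0.2361  0.0288] [array([ 320.1, -245.9]), array([59.8, 54.9]), np.float64(20.3)]
top 57 z [0.037 0.042 0.045] blue 38 [ 0.3028 -0.2663  0.0371] grey [ 0.3055 -0.2544  0.0384] [array([ 304. , -263.4]), array([25.4, 36.3]), np.float64(10.8)]
```

It stands upright again at about (0.318, -0.248). I move aside and measure it.

>>> {"name": "step_arm", "arguments": {
  "deltas": [
    [-0.5, -0.03, -0.015, 0.01, 0],
    [0, -0.06, -0.03, 0.03, 0],
    [1, -0.07, 0.02, 0.05, 0],
    [1, -0.08, 0.07, 0.07, 0],
    [1, -0.08, 0.1, 0.08, 0],
    [1, -0.08, 0.1, 0.08, 0]
  ]
}}

```text
time_s: 49.2
tool_pos: [0.4668, -0.1578, 0.1073]
tool_rot: [-90.2, 61.3, -108.4]
force: [-1.0, -0.7, 0.9]
grip_width: 0.0524
```

```bash
python3 st.py; python3 - <<'E'
from jars import *
for n in("top","scene"):
    im,d=read_camera(n);print(n,jars(n,im,d))
E
```

```text
t 49.2 q [-56.6  20.8  62.  114.4  10.8  63.  -18.8] p [ 0.4668 -0.1578  0.1073] f [-1.  -0.7  0.9] g 0.0524
[[-0.151, 0.273, 0.95], [-0.455, 0.834, -0.312], [-0.877, -0.48, -0.002]] tilt 28.7 zyaw -18.2
tilt az -108.4
top [array([ 0.6577, -0.3141]), array([ 0.4689, -0.4451]), array([ 0.3945, -0.3718]), array([ 0.3161, -0.2524])]
scene [array([ 0.4682, -0.4489]), array([ 0.3232, -0.2355]), array([ 0.6163, -0.3995])]
```

```bash
python3 - <<'E'
from h import *
to(.42,-.25,.16);to(.409,-.328,.119)
E
```

```text
shift [ 0.0021 -0.1119 -0.0143] turn 0.0 q7 -19.0
shift [ 0.0752 -0.1604  0.    ] turn 0.0 q7 -19.0
```

>>> {"name": "step_arm", "arguments": {
  "deltas": [
    [1, -0.02, -0.05, -0.007, 0],
    [1, -0.01, -0.09, -0.012, 0],
    [1, 0.002, -0.112, -0.014, 0],
    [1, 0.03, -0.13, -0.008, 0],
    [1, 0.055, -0.148, -0.004, 0],
    [1, 0.075, -0.16, 0, 0],
    [1, 0.075, -0.16, 0, 0]
  ]
}}

```text
time_s: 50.18
tool_pos: [0.4072, -0.3281, 0.1175]
tool_rot: [-90.3, 61.5, -109.0]
force: [-0.2, -0.2, 0.3]
grip_width: 0.0869
```

```bash
python3 st.py; python3 - <<'E'
from jars import *
to(.394,-.3735,.031)
for n in("top","scene"):
    im,d=read_camera(n);print(n,jars(n,im,d))
E
```

```text
t 50.17 q [-42.5  15.7  66.8 117.7  17.2  55.1  -5.3] p [ 0.4072 -0.3281  0.1175] f [-0.2 -0.2  0.3] g 0.0869
[[-0.155, 0.281, 0.947], [-0.451, 0.833, -0.321], [-0.879, -0.477, -0.003]] tilt 28.5 zyaw -18.7
tilt az -109.0
shift [ 0.0986 -0.0003  0.0023] turn 0.0 q7 -5.0
top [array([ 0.6577, -0.3141]), array([ 0.469 , -0.4451]), array([ 0.3956, -0.3684]), array([ 0.3174, -0.2525])]
scene [array([ 0.4686, -0.4486]), array([ 0.3934, -0.3747]), array([ 0.3154, -0.254 ]), array([ 0.6166, -0.3997])]
```

>>> {"name": "step_arm", "arguments": {
  "deltas": [
    [1, 0.03, 0, 0.001, 0],
    [1, 0.06, 0, 0.0015, 0],
    [1, 0.085, 0, 0.002, 0],
    [1, 0.0985, 0, 0.0023, 0],
    [1, 0.0985, 0, 0.0023, 0],
    [1, 0.0985, 0, 0.0023, 0]
  ]
}}

```text
time_s: 51.02
tool_pos: [0.3982, -0.3714, 0.0325]
tool_rot: [-89.9, 61.6, -108.3]
force: [-0.0, -0.1, -0.6]
grip_width: 0.0867
```

```bash
python3 st.py; python3 - <<'E'
from h import *
to(.394,-.3735,.031)
E
```

```text
t 51.02 q [-28.1  26.5  58.3 119.7   8.7  41.6   1.7] p [ 0.3982 -0.3714  0.0325] f [-0.  -0.1 -0.6] g 0.0867
[[-0.149, 0.278, 0.949], [-0.452, 0.835, -0.315], [-0.88, -0.476, 0.001]] tilt 28.4 zyaw -18.4
tilt az -108.3
shift [ 0.0029 -0.0022 -0.0033] turn 0.0 q7 2.0
```

>>> {"name": "step_arm", "arguments": {
  "deltas": [
    [1, 0.0025, -0.0022, -0.0033, 0],
    [1, 0.0025, -0.0022, -0.0033, 0],
    [0.4, 0.0025, -0.0022, -0.0033, 0],
    [0.4, 0.0025, -0.0022, -0.0033, 0],
    [0.4, 0.0025, -0.0022, -0.0033, 0],
    [0.4, 0.0025, -0.0022, -0.0033, 0],
    [-1, 0.0025, -0.0022, -0.0033, 0],
    [-1, 0.0025, -0.0022, -0.0033, 0],
    [-1, 0.0025, -0.0022, -0.0033, 0]
  ],
  "newtons": 25
}}

```text
time_s: 52.15
tool_pos: [0.3932, -0.3738, 0.0307]
tool_rot: [-90.0, 61.6, -108.4]
force: [2.0, -0.5, -0.2]
grip_width: 0.0568
```

```bash
python3 st.py; python3 - <<'E'
from h import *
x,y,z=monitor.get_obs()['tool_pos']
to(x,y,.16); to(.5643,-.306,.16)
E
```

```text
t 52.15 q [-27.9  26.4  58.4 120.2   8.8  41.2   1.9] p [ 0.3932 -0.3738  0.0307] f [ 2.  -0.5 -0.2] g 0.0568
[[-0.151, 0.278, 0.949], [-0.452, 0.834, -0.316], [-0.879, -0.476, -0.0]] tilt 28.4 zyaw -18.4
tilt az -108.4
shift [-0.1137 -0.0616 -0.    ] turn 0.0 q7 2.0
shift [-0.1701  0.0426  0.1409] turn 0.0 q7 2.0
```

Held at 57 mm. Carry to slot S4.

>>> {"name": "step_arm", "arguments": {
  "deltas": [
    [-1, -0.03, -0.016, 0, 0],
    [-1, -0.07, -0.038, 0, 0],
    [-1, -0.114, -0.062, 0, 0],
    [-1, -0.125, -0.04, 0.028, 5],
    [-1, -0.137, -0.019, 0.056, 10],
    [-1, -0.148, 0.002, 0.085, 15],
    [-1, -0.159, 0.022, 0.113, 20],
    [-1, -0.17, 0.0426, 0.141, 25.5],
    [-1, -0.17, 0.0426, 0.141, 25.5],
    [-1, -0.17, 0.0426, 0.141, 25.5]
  ]
}}

```text
time_s: 53.4
tool_pos: [0.5629, -0.3062, 0.159]
tool_rot: [-64.9, 61.5, -108.8]
force: [-0.1, 0.0, -3.3]
grip_width: 0.057
```

```bash
python3 st.py; python3 - <<'E'
from h import *
to(.5643,-.306,.08);to(.5643,-.306,.064)
E
```

```text
t 53.4 q [-33.6  33.2  60.5  95.6   0.   64.9 -22.1] p [ 0.5629 -0.3062  0.159 ] f [-0.1  0.  -3.3] g 0.057
[[-0.154, 0.658, 0.737], [-0.451, 0.617, -0.645], [-0.879, -0.432, 0.202]] tilt 28.5 zyaw -41.2
tilt az -108.8
shift [ 0.0692  0.0351 -0.0151] turn 0.0 q7 -22.0
shift [ 0.0832  0.042  -0.0183] turn 0.0 q7 -22.0
```

>>> {"name": "step_arm", "arguments": {
  "deltas": [
    [-1, 0.025, 0.013, -0.006, 0],
    [-1, 0.05, 0.025, -0.011, 0],
    [-1, 0.0692, 0.035, -0.015, 0],
    [-1, 0.078, 0.039, -0.017, 0],
    [-1, 0.083, 0.042, -0.018, 0],
    [-1, 0.083, 0.042, -0.018, 0]
  ]
}}

```text
time_s: 54.15
tool_pos: [0.5663, -0.3063, 0.0655]
tool_rot: [-64.5, 61.6, -108.4]
force: [1.5, 0.6, -2.4]
grip_width: 0.0573
```

>>> {"name": "step_arm", "arguments": {
  "deltas": [
    [-1, 0.0015, 0.0008, -0.0003, 0],
    [-1, 0.002, 0.001, -0.0005, 0],
    [-1, 0.002, 0.001, -0.0005, 0]
  ]
}}

```text
time_s: 54.52
tool_pos: [0.5664, -0.3071, 0.064]
tool_rot: [-64.4, 61.5, -108.4]
force: [-1.4, -2.1, 3.2]
grip_width: 0.0569
```

>>> {"name": "step_arm", "arguments": {
  "deltas": [
    [-1, 0.001, 0.0005, -0.0002, 0],
    [-1, 0.0015, 0.0008, -0.0004, 0],
    [-1, 0.0015, 0.0008, -0.0004, 0]
  ]
}}

```text
time_s: 54.9
tool_pos: [0.5661, -0.3079, 0.063]
tool_rot: [-64.4, 61.4, -108.4]
force: [-2.6, -1.9, 7.8]
grip_width: 0.0568
```

Contact. Release and retreat; then look.

>>> {"name": "step_arm", "arguments": {
  "deltas": [
    [0.4, -0.001, 0, 0, 0],
    [0.7, -0.001, 0, 0, 0],
    [0.7, -0.001, 0, 0, 0],
    [0.7, -0.002, 0, 0, 0],
    [0.7, -0.02, 0, 0, 0],
    [0.7, -0.05, 0, 0, 0],
    [1, -0.09, 0, 0, 0],
    [1, -0.12, 0, 0, 0],
    [1, -0.13, 0, 0, -8],
    [1, -0.13, 0, 0, -17],
    [1, -0.13, 0, 0, -25.5],
    [1, -0.13, 0, 0, -25.5]
  ]
}}

```text
time_s: 56.4
tool_pos: [0.5863, -0.2468, 0.1764]
tool_rot: [-89.8, 61.6, -108.3]
force: [0.3, -0.3, 0.2]
grip_width: 0.0868
```

```bash
python3 st.py; python3 - <<'E'
from jars import *
for n in("top","scene"):
    im,d=read_camera(n);print(n,jars(n,im,d))
    save(n+"12.png",im,4,(150,80,300,220)) if n=="scene" else save(n+"12.png",im,4,(270,120,420,270))
to(.484,-.4,.2);to(.484,-.4,.119)
E
```

```text
t 56.4 q [-34.9  30.3  54.4  93.    4.3  69.7  -4.4] p [ 0.5863 -0.2468  0.1764] f [ 0.3 -0.3  0.2] g 0.0868
[[-0.149, 0.28, 0.948], [-0.451, 0.834, -0.317], [-0.88, -0.475, 0.001]] tilt 28.4 zyaw -18.5
tilt az -108.3
top [array([ 0.659 , -0.3117]), array([ 0.5725, -0.3128]), array([ 0.4689, -0.4451]), array([ 0.3161, -0.2525])]
scene [array([ 0.4684, -0.4484]), array([ 0.3152, -0.255 ]), array([ 0.5465, -0.3638]), array([ 0.6162, -0.3996])]
shift [ 0.0632 -0.1677 -0.048 ] turn 0.0 q7 -4.0
shift [ 0.1345 -0.1292 -0.0481] turn 0.0 q7 -4.0
```

View pics/scene12.png

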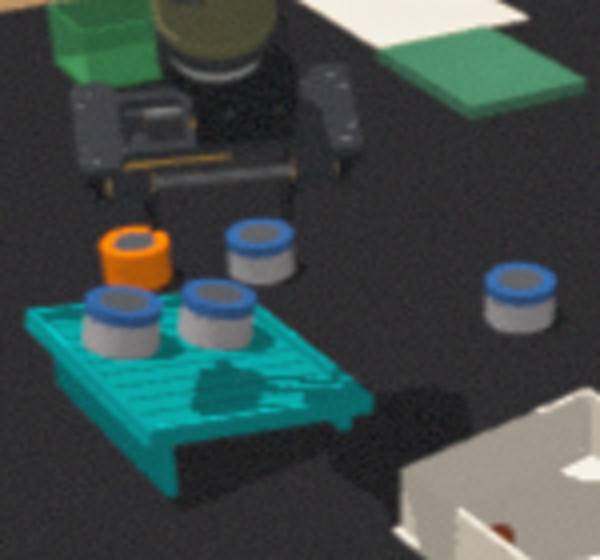

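Two jars stand on the deck. Next is jar D.

>>> {"name": "step_arm", "arguments": {
  "deltas": [
    [1, 0, -0.04, -0.012, 0],
    [1, 0.02, -0.08, -0.024, 0],
    [1, 0.04, -0.12, -0.036, 0],
    [1, 0.063, -0.168, -0.048, 0],
    [1, 0.1, -0.148, -0.048, 0],
    [1, 0.1345, -0.129, -0.048, 0],
    [1, 0.17, -0.129, -0.048, 0],
    [1, 0.2, -0.129, -0.048, 0],
    [1, 0.22, -0.129, -0.048, 0],
    [1, 0.233, -0.129, -0.048, 0],
    [1, 0.233, -0.129, -0.048, 0]
  ]
}}

```text
time_s: 57.88
tool_pos: [0.4688, -0.4451, 0.0317]
tool_rot: [-90.1, 61.6, -108.6]
force: [-0.9, 0.1, 0.6]
grip_width: 0.0869
```

```bash
python3 st.py; python3 - <<'E'
from h import *
to(.4687,-.4468,.031)
E
```

```text
t 57.88 q [-14.2  35.7  51.1 105.9   1.2  43.9  10.3] p [ 0.4688 -0.4451  0.0317] f [-0.9  0.1  0.6] g 0.0869
[[-0.152, 0.278, 0.948], [-0.451, 0.834, -0.317], [-0.879, -0.476, -0.001]] tilt 28.4 zyaw -18.5
tilt az -108.6
shift [ 0.0014 -0.0011  0.0004] turn 0.0 q7 10.0
```

>>> {"name": "step_arm", "arguments": {
  "deltas": [
    [0.4, 0.001, -0.001, 0.0004, 0],
    [0.4, 0.001, -0.001, 0.0004, 0],
    [0.4, 0.001, -0.001, 0.0004, 0],
    [0.4, 0.001, -0.001, 0.0004, 0],
    [-1, 0.001, -0.001, 0.0004, 0],
    [-1, 0.001, -0.001, 0.0004, 0],
    [-1, 0.001, -0.001, 0.0004, 0]
  ]
}}

```text
time_s: 58.75
tool_pos: [0.4689, -0.4461, 0.0315]
tool_rot: [-90.2, 61.6, -108.6]
force: [-2.1, 1.7, 2.6]
grip_width: 0.0569
```

```bash
python3 st.py; python3 - <<'E'
from h import *
x,y,z=monitor.get_obs()['tool_pos']
to(x,y,.19); to(.6415,-.208,.19)
E
```

```text
t 58.75 q [-14.   35.8  51.1 105.8   1.1  43.9  10.4] p [ 0.4689 -0.4461  0.0315] f [-2.1  1.7  2.6] g 0.0569
[[-0.152, 0.278, 0.949], [-0.451, 0.834, -0.317], [-0.879, -0.476, -0.001]] tilt 28.4 zyaw -18.5
tilt az -108.6
shift [-0.1394 -0.0754 -0.0002] turn 0.0 q7 10.0
shift [-0.273   0.1712  0.0882] turn 0.0 q7 10.0
```

>>> {"name": "step_arm", "arguments": {
  "deltas": [
    [-1, -0.03, -0.016, 0, 0],
    [-1, -0.07, -0.038, 0, 0],
    [-1, -0.11, -0.06, 0, 0],
    [-1, -0.139, -0.075, 0, 0],
    [-1, -0.16, -0.035, 0.014, 4],
    [-1, -0.181, 0.005, 0.028, 8],
    [-1, -0.202, 0.045, 0.042, 12],
    [-1, -0.223, 0.085, 0.057, 16],
    [-1, -0.245, 0.125, 0.072, 20],
    [-1, -0.273, 0.171, 0.088, 25.5],
    [-1, -0.273, 0.171, 0.088, 25.5],
    [-1, -0.273, 0.171, 0.088, 25.5]
  ]
}}

```text
time_s: 60.25
tool_pos: [0.6411, -0.208, 0.1893]
tool_rot: [-64.7, 61.5, -108.6]
force: [-0.6, -0.1, -2.7]
grip_width: 0.0568
```

```bash
python3 st.py; python3 - <<'E'
from h import *
to(.6415,-.208,.1);to(.6415,-.208,.083)
E
```

```text
t 60.25 q [-36.5  38.1  57.7  84.1  -3.1  75.  -27.8] p [ 0.6411 -0.208   0.1893] f [-0.6 -0.1 -2.7] g 0.0568
[[-0.152, 0.658, 0.738], [-0.452, 0.617, -0.644], [-0.879, -0.431, 0.204]] tilt 28.5 zyaw -41.1
tilt az -108.6
shift [ 0.0784  0.0388 -0.0179] turn 0.0 q7 -28.0
shift [ 0.0933  0.0461 -0.0214] turn 0.0 q7 -28.0
```

>>> {"name": "step_arm", "arguments": {
  "deltas": [
    [-1, 0.025, 0.012, -0.006, 0],
    [-1, 0.05, 0.025, -0.011, 0],
    [-1, 0.0784, 0.039, -0.018, 0],
    [-1, 0.087, 0.043, -0.02, 0],
    [-1, 0.0933, 0.046, -0.0214, 0],
    [-1, 0.0933, 0.046, -0.0214, 0],
    [-1, 0.0933, 0.046, -0.0214, 0]
  ]
}}

```text
time_s: 61.12
tool_pos: [0.6425, -0.2085, 0.0851]
tool_rot: [-64.4, 61.6, -108.3]
force: [-0.2, 0.4, -2.1]
grip_width: 0.057
```

>>> {"name": "step_arm", "arguments": {
  "deltas": [
    [-1, 0.0015, 0.0008, -0.0003, 0],
    [-1, 0.002, 0.001, -0.0005, 0],
    [-1, 0.002, 0.001, -0.0005, 0]
  ]
}}

```text
time_s: 61.5
tool_pos: [0.6423, -0.2089, 0.0828]
tool_rot: [-64.4, 61.5, -108.3]
force: [-0.7, -2.0, 2.5]
grip_width: 0.0573
```

>>> {"name": "step_arm", "arguments": {
  "deltas": [
    [-1, 0.001, 0.0005, -0.0002, 0],
    [-1, 0.0015, 0.0008, -0.0004, 0],
    [-1, 0.0015, 0.0008, -0.0004, 0]
  ]
}}

```text
time_s: 61.88
tool_pos: [0.6419, -0.2097, 0.0817]
tool_rot: [-64.4, 61.4, -108.4]
force: [-1.1, -2.0, 6.1]
grip_width: 0.0574
```

>>> {"name": "step_arm", "arguments": {
  "deltas": [
    [0.4, -0.001, 0, 0, 0],
    [0.7, -0.001, 0, 0, 0],
    [0.7, -0.001, 0, 0, 0],
    [0.7, -0.002, 0, 0, 0],
    [0.7, -0.02, 0, 0, 0],
    [0.7, -0.05, 0, 0, 0],
    [1, -0.09, 0, 0, 0],
    [1, -0.12, 0, 0, 0],
    [1, -0.13, 0, 0, -8],
    [1, -0.13, 0, 0, -17],
    [1, -0.13, 0, 0, -25.5],
    [1, -0.13, 0, 0, -25.5]
  ]
}}

```text
time_s: 63.38
tool_pos: [0.6619, -0.1489, 0.1953]
tool_rot: [-89.8, 61.6, -108.3]
force: [0.4, 0.1, -0.4]
grip_width: 0.0872
```

```bash
python3 st.py; python3 - <<'E'
from jars import *
for n in("top","scene"):
    im,d=read_camera(n);print(n,jars(n,im,d))
to(.40,-.2,.2); to(.32,-.25,.14); to(.3165,-.2535,.1)
E
```

```text
t 63.38 q [-36.2  37.1  50.8  80.5   0.1  78.8  -9.2] p [ 0.6619 -0.1489  0.1953] f [ 0.4  0.1 -0.4] g 0.0872
[[-0.149, 0.28, 0.948], [-0.451, 0.834, -0.317], [-0.88, -0.475, 0.001]] tilt 28.4 zyaw -18.5
tilt az -108.3
top [array([ 0.6578, -0.3141]), array([ 0.6523, -0.2158]), array([ 0.5725, -0.3128]), array([ 0.3163, -0.2523])]
scene [array([ 0.3151, -0.255 ]), array([ 0.5459, -0.364 ]), array([ 0.6351, -0.3663]), array([ 0.613 , -0.2934])]
shift [ 0.0578 -0.1183 -0.2319] turn 0.0 q7 -9.0
shift [ 0.1451 -0.1539 -0.2919] turn 0.0 q7 -9.0
shift [ 0.1824 -0.1388 -0.2942] turn 0.0 q7 -9.0
```

>>> {"name": "step_arm", "arguments": {
  "deltas": [
    [1, 0.01, -0.03, -0.05, 0],
    [1, 0.02, -0.055, -0.1, 0],
    [1, 0.035, -0.08, -0.15, 0],
    [1, 0.05, -0.105, -0.2, 0],
    [1, 0.058, -0.118, -0.232, 0],
    [1, 0.085, -0.13, -0.255, 0],
    [1, 0.115, -0.142, -0.275, 0],
    [1, 0.145, -0.154, -0.292, 0],
    [1, 0.1824, -0.139, -0.294, 0],
    [1, 0.1824, -0.139, -0.294, 0]
  ]
}}

```text
time_s: 64.72
tool_pos: [0.3136, -0.2553, 0.099]
tool_rot: [-90.5, 61.5, -109.1]
force: [-0.3, 0.1, 1.0]
grip_width: 0.0867
```

```bash
python3 st.py; python3 - <<'E'
from h import *
to(.3157,-.2537,.07);to(.3157,-.2537,.031)
E
```

```text
t 64.72 q [-50.3 -11.2  58.7 132.3  41.4  66.8 -32.6] p [ 0.3136 -0.2553  0.099 ] f [-0.3  0.1  1. ] g 0.0867
[[-0.157, 0.279, 0.947], [-0.451, 0.833, -0.32], [-0.878, -0.478, -0.004]] tilt 28.5 zyaw -18.7
tilt az -109.1
shift [0.0245 0.0157 0.0016] turn 0.0 q7 -33.0
shift [0.0587 0.0344 0.0018] turn 0.0 q7 -33.0
```

Reachable. Descend.

>>> {"name": "step_arm", "arguments": {
  "deltas": [
    [1, 0.015, 0.009, 0.001, 0],
    [1, 0.03, 0.018, 0.0015, 0],
    [1, 0.045, 0.027, 0.0018, 0],
    [1, 0.0587, 0.0344, 0.0018, 0],
    [1, 0.0587, 0.0344, 0.0018, 0],
    [1, 0.0587, 0.0344, 0.0018, 0]
  ]
}}

```text
time_s: 65.47
tool_pos: [0.32, -0.253, 0.0331]
tool_rot: [-89.9, 61.6, -108.3]
force: [0.1, 0.2, -0.7]
grip_width: 0.0867
```

```bash
python3 st.py; python3 - <<'E'
from h import *
to(.3157,-.2537,.031)
E
```

```text
t 65.47 q [-51.4   6.2  64.6 134.6  30.4  49.7 -26.6] p [ 0.32   -0.253   0.0331] f [ 0.1  0.2 -0.7] g 0.0867
[[-0.15, 0.278, 0.949], [-0.452, 0.834, -0.316], [-0.879, -0.476, 0.001]] tilt 28.4 zyaw -18.4
tilt az -108.3
shift [ 0.0028 -0.0008 -0.0039] turn 0.0 q7 -27.0
```

>>> {"name": "step_arm", "arguments": {
  "deltas": [
    [1, 0.0025, -0.001, -0.0039, 0],
    [1, 0.0025, -0.001, -0.0039, 0],
    [0.4, 0.0025, -0.001, -0.0039, 0],
    [0.4, 0.0025, -0.001, -0.0039, 0],
    [0.4, 0.0025, -0.001, -0.0039, 0],
    [0.4, 0.0025, -0.001, -0.0039, 0],
    [-1, 0.0025, -0.001, -0.0039, 0],
    [-1, 0.0025, -0.001, -0.0039, 0],
    [-1, 0.0025, -0.001, -0.0039, 0]
  ]
}}

```text
time_s: 66.6
tool_pos: [0.3148, -0.2537, 0.0305]
tool_rot: [-90.0, 61.6, -108.4]
force: [0.9, 0.1, -0.4]
grip_width: 0.0573
```

```bash
python3 st.py; python3 - <<'E'
from h import *
x,y,z=monitor.get_obs()['tool_pos']
to(.345,-.25,.1); to(.40,-.24,.16); to(.5577,-.2142,.16)
E
```

```text
t 66.6 q [-51.5   5.8  64.8 135.3  31.1  49.4 -27.1] p [ 0.3148 -0.2537  0.0305] f [ 0.9  0.1 -0.4] g 0.0573
[[-0.15, 0.278, 0.949], [-0.452, 0.834, -0.316], [-0.879, -0.476, -0.0]] tilt 28.4 zyaw -18.4
tilt az -108.4
shift [-0.0674 -0.0216  0.0275] turn 0.0 q7 -27.0
shift [-0.1329 -0.0265  0.0765] turn 0.0 q7 -27.0
shift [-0.1683  0.0388  0.218 ] turn 0.0 q7 -27.0
```

>>> {"name": "step_arm", "arguments": {
  "deltas": [
    [-1, -0.025, -0.008, 0.01, 0],
    [-1, -0.045, -0.015, 0.018, 0],
    [-1, -0.0674, -0.0216, 0.0275, 0],
    [-1, -0.1, -0.024, 0.05, 0],
    [-1, -0.133, -0.0265, 0.0765, 0],
    [-1, -0.14, -0.013, 0.105, 5],
    [-1, -0.147, 0, 0.133, 10],
    [-1, -0.154, 0.013, 0.161, 15],
    [-1, -0.161, 0.026, 0.19, 20],
    [-1, -0.168, 0.039, 0.218, 25.5],
    [-1, -0.168, 0.039, 0.218, 25.5],
    [-1, -0.168, 0.039, 0.218, 25.5]
  ]
}}

```text
time_s: 68.1
tool_pos: [0.5559, -0.2145, 0.1586]
tool_rot: [-64.9, 61.5, -108.9]
force: [-0.5, -0.7, -2.7]
grip_width: 0.0569
```

```bash
python3 st.py; python3 - <<'E'
from h import *
to(.5577,-.2142,.08);to(.5577,-.2142,.065)
E
```

```text
t 68.1 q [-43.7  29.9  60.5  98.9   2.8  68.  -31.3] p [ 0.5559 -0.2145  0.1586] f [-0.5 -0.7 -2.7] g 0.0569
[[-0.154, 0.658, 0.737], [-0.451, 0.616, -0.645], [-0.879, -0.432, 0.202]] tilt 28.5 zyaw -41.2
tilt az -108.9
shift [ 0.0687  0.0354 -0.0148] turn 0.0 q7 -31.0
shift [ 0.0819  0.0418 -0.0178] turn 0.0 q7 -31.0
```

>>> {"name": "step_arm", "arguments": {
  "deltas": [
    [-1, 0.025, 0.013, -0.006, 0],
    [-1, 0.05, 0.025, -0.011, 0],
    [-1, 0.0687, 0.035, -0.015, 0],
    [-1, 0.076, 0.039, -0.0165, 0],
    [-1, 0.082, 0.042, -0.018, 0],
    [-1, 0.082, 0.042, -0.018, 0],
    [-1, 0.082, 0.042, -0.018, 0]
  ]
}}

```text
time_s: 68.97
tool_pos: [0.56, -0.214, 0.0663]
tool_rot: [-64.4, 61.6, -108.4]
force: [-0.6, -0.1, -3.2]
grip_width: 0.0571
```

>>> {"name": "step_arm", "arguments": {
  "deltas": [
    [-1, 0.0015, 0.0008, -0.0003, 0],
    [-1, 0.002, 0.001, -0.0005, 0],
    [-1, 0.002, 0.001, -0.0005, 0]
  ]
}}

```text
time_s: 69.35
tool_pos: [0.5598, -0.2146, 0.0642]
tool_rot: [-64.4, 61.5, -108.4]
force: [-1.2, -0.6, 1.1]
grip_width: 0.0568
```

>>> {"name": "step_arm", "arguments": {
  "deltas": [
    [-1, 0.0015, 0.0008, -0.0003, 0],
    [-1, 0.002, 0.001, -0.0005, 0],
    [-1, 0.002, 0.001, -0.0005, 0]
  ]
}}

```text
time_s: 69.72
tool_pos: [0.5594, -0.2156, 0.0628]
tool_rot: [-64.5, 61.4, -108.5]
force: [-1.8, -2.3, 9.0]
grip_width: 0.0572
```

Contact. Release, retreat, and move clear to the side for the final checks.

>>> {"name": "step_arm", "arguments": {
  "deltas": [
    [0.4, -0.001, 0, 0, 0],
    [0.7, -0.001, 0, 0, 0],
    [0.7, -0.001, 0, 0, 0],
    [0.7, -0.002, 0, 0, 0],
    [0.7, -0.02, 0, 0, 0],
    [0.7, -0.05, 0, 0, 0],
    [1, -0.09, 0, 0, 0],
    [1, -0.13, 0, 0, 0],
    [1, -0.17, 0, 0, 0],
    [1, -0.2, 0, 0, 0],
    [1, -0.2, 0, 0, -8],
    [1, -0.2, 0, 0, -8]
  ]
}}

```text
time_s: 71.22
tool_pos: [0.5901, -0.1228, 0.238]
tool_rot: [-72.4, 61.7, -108.3]
force: [-0.3, -0.3, 0.5]
grip_width: 0.0874
```

```bash
python3 st.py; python3 - <<'E'
from h import *
to(.35,.3,.3)
E
```

```text
t 71.22 q [-48.8  28.2  58.8  89.4   4.1  80.6 -28.9] p [ 0.5901 -0.1228  0.238 ] f [-0.3 -0.3  0.5] g 0.0874
[[-0.149, 0.551, 0.821], [-0.451, 0.701, -0.553], [-0.88, -0.452, 0.144]] tilt 28.3 zyaw -34.0
tilt az -108.3
shift [-0.2093  0.1359 -0.4219] turn 0.0 q7 -29.0
```

>>> {"name": "step_arm", "arguments": {
  "deltas": [
    [1, -0.04, 0.01, -0.03, 0],
    [1, -0.07, 0.025, -0.075, 0],
    [1, -0.09, 0.04, -0.12, 0],
    [1, -0.11, 0.055, -0.17, 0],
    [1, -0.13, 0.07, -0.22, 0],
    [1, -0.15, 0.087, -0.27, 0],
    [1, -0.17, 0.104, -0.32, 0],
    [1, -0.19, 0.12, -0.37, 0],
    [1, -0.209, 0.136, -0.42, 0],
    [1, -0.209, 0.136, -0.42, 0],
    [1, -0.209, 0.136, -0.42, 0]
  ]
}}

```text
time_s: 72.6
tool_pos: [0.3515, 0.2975, 0.2991]
tool_rot: [-72.4, 61.5, -108.4]
force: [1.3, -1.1, 0.3]
grip_width: 0.087
```

```bash
python3 st.py; python3 - <<'E'
from jars import *
I={}
for n in("top","scene"):
    im,d=read_camera(n);print(n,jars(n,im,d)); save(n+"13.png",im,1.55)
    p,u,v=pts(n,d); k=(abs(p[:,0]-.669)<.12)&(abs(p[:,1]-.184)<.12)&(p[:,2]>.09)&(p[:,2]<.1)
    if k.sum()>20: print(n,"org",cv2.minAreaRect((p[k,:2]*1000).astype(np.float32)))
    for nm,a in dict(red=((0,150,60),(12,255,255),0,.05,8),green=((45,100,60),(80,255,255),.05,.1,5)).items():
        for b in blobs(n,im,d,*a): print(n,nm,b[0],b[1],b[2])
E
python3 -c "
import cv2,numpy as np
a=cv2.imread('pics/top13.png');b=cv2.imread('pics/scene13.png')
t=cv2.resize(a[150:400,180:620],None,fx=1.6,fy=1.2);s=cv2.resize(b[220:520,200:680],(704,300))
cv2.imwrite('pics/fin.png',np.vstack([t,s]))"
```

```text
t 72.6 q [-94.4  18.1  54.2  89.7   0.5 103.9 -74.5] p [0.3515 0.2975 0.2991] f [ 1.3 -1.1  0.3] g 0.087
[[-0.151, 0.552, 0.82], [-0.452, 0.699, -0.554], [-0.879, -0.454, 0.144]] tilt 28.5 zyaw -34.0
tilt az -108.4
top [array([ 0.6577, -0.3141]), array([ 0.6523, -0.2158]), array([ 0.5725, -0.3128]), array([ 0.5649, -0.2186])]
top org ((667.5597534179688, 183.4415283203125), (151.05850219726562, 150.45407104492188), 73.478515625)
top red [237. 202.] 25 [0.5269 0.0302 0.0231]
top red [241. 208.] 23 [0.509  0.0172 0.0225]
top green [191. 163.] 32 [0.6429 0.1639 0.0808]
top green [200. 164.] 33 [0.6395 0.1371 0.0799]
scene [array([ 0.5462, -0.3639]), array([ 0.6161, -0.4001]), array([ 0.5368, -0.2696]), array([ 0.6112, -0.2948])]
scene org ((669.4308471679688, 185.832763671875), (153.05178833007812, 150.0664520263672), 73.44623565673828)
scene green [187.  88.] 445 [ 0.3537 -0.9699  0.0616]
scene green [263. 243.] 7 [0.6429 0.1715 0.0834]
```

View pics/fin.png

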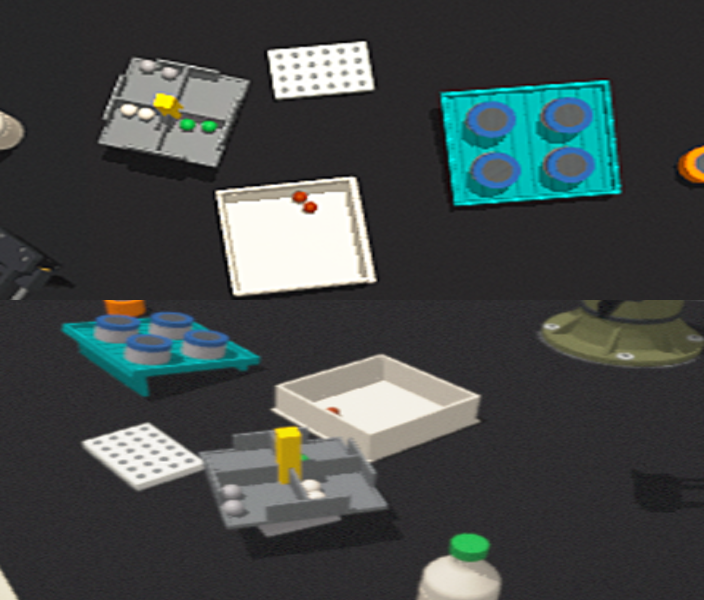

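The final picture shows all four jars upright inside the rim, at (490,120), (567,116), (494,171) and (568,166). Both browns are in the tub at (300,197) and (310,207). The organiser sits level on the stand with its steel, white and green pairs. Handing in.

```bash
python3 -c "
from cell import env; print(env.sign_off())"
```

```text
the job is handed in; nothing more can be done
None
```

The job is done and was handed in at about 73 s on the robot's clock; no verdict was reported.

**How the organiser was tipped:** The moves only allow turns about the tool's own axis. I tilted the tool about 28° by driving it at its reach limits, gripped the post with it tilted, and turned it about 101° over the tub. That leaned the tray roughly 43° to the brown corner, and the tray then went level onto the stand.

**Last checks (both cameras):**
- **Balls:** both brown balls are in the tub, and I saw only two at the start. The steel, white and green pairs are still in the organiser.
- **Organiser:** it sits level, and each camera puts its centre within about 2 mm of where it put the stand's.
- **Jars:** all four steel jars stand on their bases on the drain board, inside the rim. The orange look-alike was left alone.
- **Bystanders:** the tub, bottle and well plate look unmoved; I did not measure the bottle or plate again.

**What went wrong on the way:** one jar fell on its side when the fingers closed a few millimetres off centre. My first push to stand it up only slid it. A second push with an upward stroke stood it up, and it was then placed normally.

**Disagreement:** my outline fit gives wrong positions for the tilted jars in the scene camera, because it assumes jars standing on the bench. For those I relied on the top camera and the pictures.

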